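# Pin the lid of a bird transport box

## Robot

A 6-joint arm with a two-finger parallel gripper is mounted at the origin on the work surface. World frame = base frame: x ahead of the robot, y to its left, z up, the work surface at z = 0. Lengths are in mm, angles in rad, forces in N, time in s.
With the tool pointing down it reaches from about 400 to 825 mm from the base axis. Payload 7 kg.
Tool frame: the origin (TCP) lies at the very end of the fingers, on their centre line; the grasp point (between the pads) lies 19 mm behind it; z points along the fingers, y is the direction in which the jaws open and shut (so a half turn about z gives the same grasp; the last joint's range is limited). The gripper opens to 88 mm and grips with 3 to 60 N. Pads are 19 mm wide; open, the fingers measure 130 mm over their backs; the gripper's body (78 mm by 193 mm) begins 47 mm behind the grasp point.
Start: joints at [-1.055, 0.359, 0.012, 0, -1.224, -0.288], TCP at [152.413, -657.545, 196.461] pointing down, gripper open.
Joint ranges: [-3.07, 3.07], [-1.43, 2.12], [-1.02, 1.25], [-3.03, 1.67], [-3.05, -0], [-3.03, 3.03]. Speed limits (rad/s): [2.39, 2.39, 3.01, 3.14, 3.14, 3.14].

## Interface

Orientations are given as a unit quaternion [x, y, z, w].
In Python, from plant import bot gives the robot as it stands. Calls block until the motion is done:
- bot.move_ptp(position, orientation): joint-space move of the TCP to a pose.
- bot.line_to(position, velocity=150, ori=None): straight line of the TCP; ori=None keeps the orientation; velocity is the mean speed in mm/s.
- bot.move_joints(angles): joint-space move.
- bot.move_gripper(opening, force=None): finger opening in mm; force is the grip in N (None keeps the last); returns when the fingers have stopped.
- bot.pause(seconds).
- bot.solve_ik(position, orientation): joint angles nearest the present ones, or None.
- bot.read_state(): the state.
- bot.camera(name): name is "side" or "top"; returns the picture (400x640x3 uint8, red, green, blue); there is no depth.
- bot.get_calibration(name): a dict with "fx", "fy", "cx", "cy" (pixels), "view" (4x4, takes a point from world to camera coordinates). Camera axes: x right, y up, looking along -z (the intrinsics and any distortion apply to the point x, -y, -z); pixel columns grow to the right and rows downward; lengths in mm; the calibration is good to about 2 mm. A picture is of the moment at which its call begins. get_calibration takes no time and is no camera call.
A pose or a line that the arm cannot do raises bot.Unreachable and nothing moves.
- bot.close_job(): hands the job in, once; it reports no verdict.
The state is a dict: "t": time; "joint_pos": joint angles; "qvel": joint speeds; "tau": joint torques, N m; "tcp_pos": TCP position; "eef_rot": TCP orientation; "contact_force": force on the tool from outside, world axes, zero at the start; "moment": the same for the moment, N m; "width": finger opening in mm.
Only numpy, scipy, OpenCV 4.12 (cv2) and the standard library are available. Lean on these libraries where they do the work, as an engineer would, in place of code of your own. Each camera call takes 0.05 s, during which the arm holds its last target.

## Task

Press the lid of the bird transport box down until it is shut, then lock it with the ball-lock pin: keep the pin's thumb button squeezed in while you put the pin through the near eye of the lid's fork, use its nose to draw the lid down on its sponge gasket until the nose drops into the hole of the keeper plate in between, and ease the pin on through until its collar sits fully home. Then let go, so that the button springs right out and the pin stays in, locked. Go by feel and gently - neither latch nor lid may be forced - and leave the other things on the table where they are.

Things in the scene. Friction and masses are not known exactly. Their poses are not given: they have to be found in the camera images.
- crate: transport box, plywood with aluminium edges, 340 x 260 mm, 190 mm to the rim; fixed. Origin: centre of underside; x parallel to the latch's holes, y from latch side to hinge side, z up. The lid is hinged along the top of the +y side. Keeper: an 8 mm steel plate with a 13 mm hole, fixed to the middle of the -y side near the top; its hole's height is set differently on each box and is not measured
- lid_hinge (a joint): lid angle, rad: 0 = shut, resting on its gasket; grows as the latch edge lifts. The friction hinge holds the lid where it is left; about 2 N down on the free edge moves it. Once shut, the sponge gasket lets it sink up to 11 mm more at the latch: it gives from about 0.5 N, plus 0.35 N per mm, and comes back up when let go
- lid_edge (a point): point on top of the lid (12 mm thick), 30 mm in from its free edge, half-way along: a place to press. Moves with the lid. It lies 230 mm from the hinge line, towards the latch, and 20 mm above it when shut. Axes as lid_eye
- lid_eye (a point): centre of the 13 mm hole in the near plate of the lid's fork, at its outer face; moves with the lid. Fork: two 4 mm steel plates 12 mm apart, 34 mm out from the wall. x: along the hole, out of the plate (the pin goes in towards -x); y: to the hinge side; z: up when shut. Shut, the keeper stands between the plates, its face 6 mm behind this point, its hole straight below this axis
- lid_eye_far (a point): the same hole in the fork's far plate, at its far face, 20 mm behind lid_eye. With the lid resting on its gasket both fork holes stand several mm (at most 11) higher than the keeper's hole; how much must be felt: with the nose in the near plate and against the keeper with a light push (about 5 N), draw the lid down until the nose drops in. Pinned, all three holes line up
- pin_grip (a point): centre of the pin's dark steel square head, 44 x 44 mm, 14 mm thick along the axis. x: along the pin, from nose to button. A neck 14 mm thick and 32 mm long joins it to the collar. Lies sloping about 0.23 rad, nose down. Pin: 0.14 to 0.24 kg. Grip it along its axis from above, one finger behind the head over the neck, the other on the button, fingertips about 9.5 mm above the axis
- pin_collar (a point): point on the pin's axis on the face of the collar (20 mm wide, 4 mm thick) that seats on the near fork plate; 43 mm from pin_grip towards the nose. Axes as pin_grip. Fully home it coincides with lid_eye
- pin_nose (a point): tip of the pin's nose, 40 mm from pin_collar. Axes as pin_grip. Shank 12 mm diameter, nose blunt, 8.4 mm across, tapering over 8 mm. The two locking balls, at the sides 15.5 mm from the tip, stand out to 18 mm across and will not pass the holes unless the button is held in
- button (a joint): travel of the round thumb button (30 mm wide, 5 mm proud, on the head's far face), m: 0 = out, balls locked; 0.005 = flush with the head, balls in. Spring: 5.6 N to start, 9 N when flush; a grip of 20 N or more across head and button squeezes it in, 70 N also holds the pin steady
- tub: small white plastic tub with a feeding syringe in it, 120 x 85 x 55 mm; origin: centre of its underside. Leave alone
- mug: white mug, 76 mm wide, 85 mm tall; origin: centre of its underside. Leave alone
- sprayer: white spray bottle with a blue band, 68 mm wide, 197 mm tall; origin: centre of its underside. Leave alone
- roll: big roll of blue paper standing on end, 190 mm wide, 210 mm tall; origin: centre of its underside. Leave alone
There are look-alikes about, which are no part of the job. What is meant by the part that bears pin_grip is not green or yellow, and is the larger of those in its own colour.

How it is judged:
By the outcome, as a careful person would: the job done as asked, in the order asked, and still so for the second after the job is handed in, with the robot touching nothing.
It also fails if it takes over 72 s, if anything falls off the work surface, if the arm or the gripper's body presses on something with over 40 N, if the wrist force passes 120 N, or if a joint passes its speed limit or range.

## Working session

There is one attempt and no reset: what is moved stays moved. The work goes in short steps, each a Python script; the robot and the scene stay as the last script left them, time stands still between calls to the robot, and variables do not carry over. Pictures are saved under pics/ and viewed, and the job is handed in when it is done.

```bash
ls; mkdir -p pics; python3 - <<'E'
from plant import bot
import cv2
for n in("side","top"):
    im=bot.camera(n); cv2.imwrite(f"pics/{n}0.png",im[:,:,::-1])
    c=bot.get_calibration(n); print(n,{k:(v if k!="view" else [list(map(lambda x:round(float(x),4),r)) for r in v]) for k,v in c.items()})
s=bot.read_state(); print(s)
E
```

```text
pics
side {'fx': 505.26682990753335, 'fy': 505.26682990753335, 'cx': 308.4672824562726, 'cy': 202.66750960801252, 'view': [[0.9654, -0.2604, -0.0164, -581.5201], [0.2066, 0.7244, 0.6577, -289.5551], [-0.1594, -0.6383, 0.7531, -1448.2642], [0.0, 0.0, 0.0, 1.0]]}
top {'fx': 364.5556828816791, 'fy': 364.5556828816791, 'cx': 318.4830613302668, 'cy': 199.6535193396853, 'view': [[0.0209, -0.9998, -0.0046, 54.6227], [0.9945, 0.0204, 0.1025, -632.0043], [-0.1024, -0.0067, 0.9947, -1386.8019], [0.0, 0.0, 0.0, 1.0]]}
{'t': 0.1, 'joint_pos': array([-1.05490479e+00,  3.59301930e-01,  1.11682623e-02, -3.02942910e-04,
       -1.22408862e+00, -2.88101450e-01]), 'qvel': array([ 0.00187602,  0.00024092,  0.00140376,  0.0014533 , -0.00128239,
       -0.00093392]), 'tau': array([-1.80111580e-03, -5.84161270e+01,  2.93752635e+01,  7.01556846e+00,
        1.02214603e-02, -5.90056379e-05]), 'tcp_pos': array([ 152.29828314, -657.11318363,  195.6337734 ]), 'eef_rot': array([-1.13597690e-01,  9.93526565e-01,  7.11864767e-04, -1.47889545e-04]), 'contact_force': array([ 0.31582459, -0.18487108,  0.27835934]), 'moment': array([ 0.03702098,  0.0092595 , -0.00203797]), 'width': 87.87822542252951}
```

View pics/side0.png

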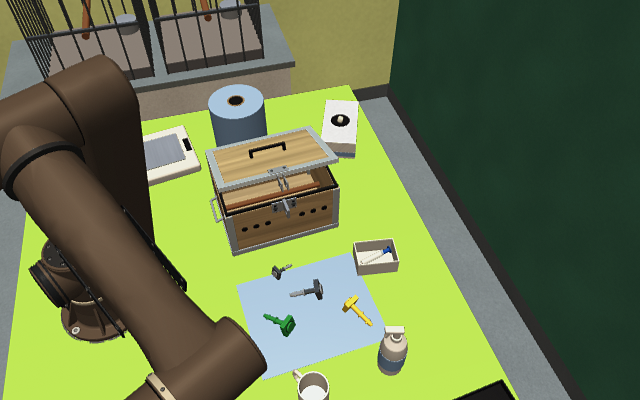

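View pics/top0.png

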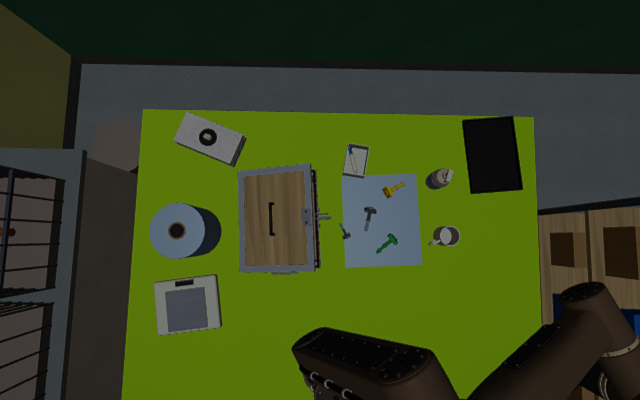

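```bash
python3 - <<'E'
import cv2
a=cv2.imread("pics/side0.png");b=cv2.imread("pics/top0.png")
cv2.imwrite("pics/c1.png",cv2.resize(a[255:345,235:385],None,fx=5,fy=5,interpolation=cv2.INTER_CUBIC))
cv2.imwrite("pics/c2.png",cv2.resize(a[125:255,200:345],None,fx=4.5,fy=4.5,interpolation=cv2.INTER_CUBIC))
cv2.imwrite("pics/c3.png",cv2.resize(b[155:285,230:430],None,fx=4,fy=4,interpolation=cv2.INTER_CUBIC)*1)
E
```

```text
(no output)
```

View pics/c1.png

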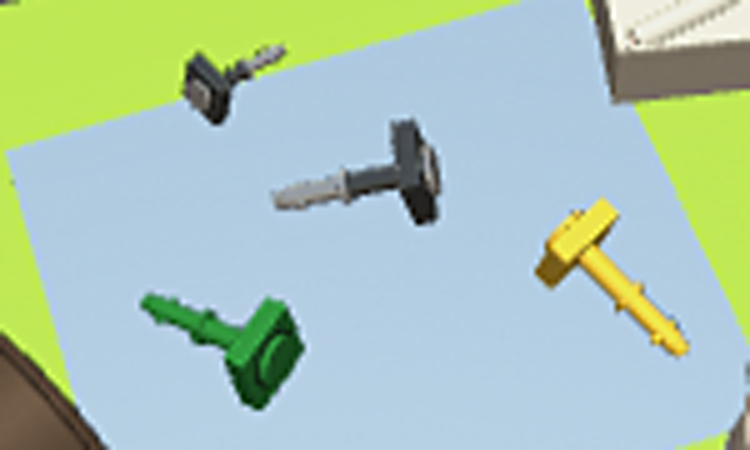

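View pics/c2.png

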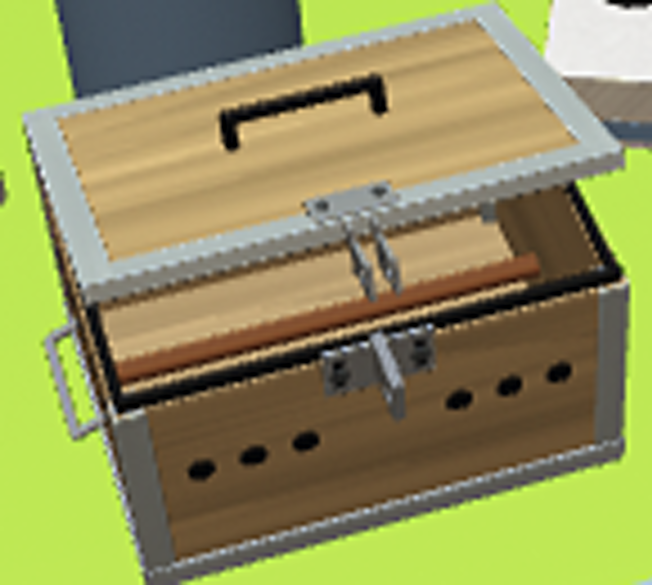

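View pics/c3.png

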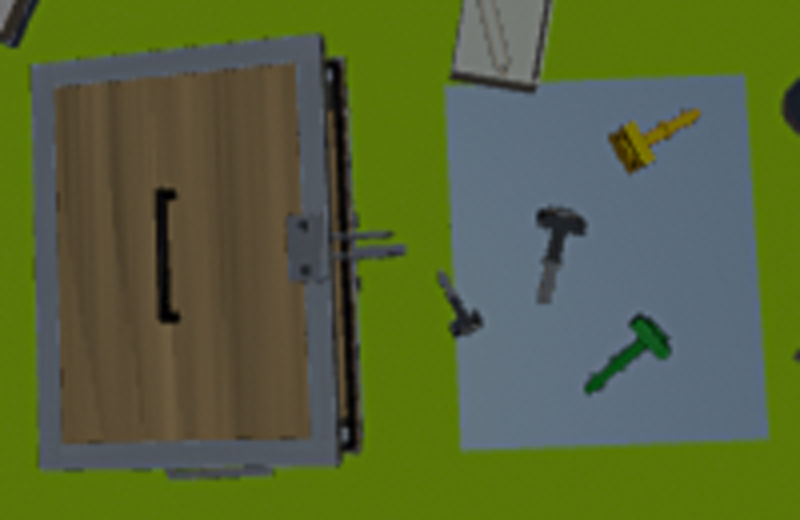

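```bash
cat > H.py <<'E'
import numpy as np, cv2
from scipy.optimize import least_squares
from scipy.spatial.transform import Rotation as R
from plant import bot
CAL={n:bot.get_calibration(n) for n in("side","top")}
def proj(n,P):
    c=CAL[n];P=np.atleast_2d(P);V=np.array(c["view"])
    q=P@V[:3,:3].T+V[:3,3]
    x,y,z=q[:,0],-q[:,1],-q[:,2]
    return np.c_[c["fx"]*x/z+c["cx"],c["fy"]*y/z+c["cy"]]
def crate2w(p,P):
    x,y,yaw=p[:3]; return np.atleast_2d(P)@R.from_euler('z',yaw).as_matrix().T+[x,y,0]
def lid2c(a,h,P):
    # P in lid coords: x, d (towards latch from hinge), z above hinge line
    P=np.atleast_2d(P); c,s=np.cos(a),np.sin(a)
    return np.c_[P[:,0],130-(P[:,1]*c-P[:,2]*s),h+P[:,1]*s+P[:,2]*c]
def grab(n,name,box,f):
    im=bot.camera(n)[:,:,::-1]; cv2.imwrite(f"pics/{name}.png",cv2.resize(im[box[1]:box[3],box[0]:box[2]],None,fx=f,fy=f,interpolation=cv2.INTER_CUBIC))
E
cat > fit.py <<'E'
from H import *
S=lambda u,v:(200+u/4.5,125+v/4.5)
T=lambda u,v:(230+u/4,155+v/4)
cr=[("side",(-170,-130,0),S(147,577)),("side",(170,-130,0),S(622,457)),("side",(-170,-130,190),S(120,410)),("side",(170,-130,190),S(624,282)),
("top",(170,-130,190),T(345,60)),("top",(-170,-130,190),T(358,450))]
ld=[("side",(-170,260,20),S(90,287)),("side",(170,260,20),S(624,152)),("side",(-170,0,20),S(24,117)),("side",(170,0,20),S(492,4)),
("top",(170,0,20),T(32,66)),("top",(170,260,20),T(323,36)),("top",(-170,260,20),T(340,467)),("top",(-170,0,20),T(40,468))]
def res(p):
    r=[]
    for n,P,uv in cr: r.append((proj(n,crate2w(p,P))-uv)[0])
    for n,P,uv in ld: r.append((proj(n,crate2w(p,lid2c(p[3],p[4],P)))-uv)[0])
    return np.array(r).ravel()
f=least_squares(res,[600,150,0,0.2,190],loss="soft_l1")
print(f.x);print(res(f.x).reshape(-1,2).round(1))
# pin: nose,collar,head centre
p=f.x
S1=lambda u,v:(235+u/5,255+v/5)
pk=[("side",83,S1(277,200)),("side",41,S1(348,185)),("side",0,S1(413,172)),("top",83,T(544,300)),("top",41,T(553,264)),("top",0,T(561,222))]
def pr(q):
    d=np.array([np.cos(q[3])*np.cos(-.23),np.sin(q[3])*np.cos(.23),-np.sin(.23)])
    return np.concatenate([(proj(n,np.array(q[:3])+d*s)-uv)[0] for n,s,uv in pk])
g=least_squares(pr,[650,-60,30,np.pi],loss="soft_l1");print(g.x,g.fun.reshape(-1,2).round(1))
E
python3 fit.py
```

```text
[5.43199886e+02 1.99047235e+02 6.51425519e-02 3.02458143e-01
 1.93779879e+02]
[[ 1.3  4.5]
 [-0.4  1.9]
 [-1.4  2.2]
 [ 1.   0.3]
 [-1.1 -0.9]
 [ 0.   0.3]
 [-1.5  0.6]
 [-0.3  0.3]
 [-0.1 -0.5]
 [ 0.5 -0. ]
 [-0.4 -0.1]
 [-1.5 -0.4]
 [-1.2 -1. ]
 [-0.2 -0. ]]
[ 594.6635296  -135.19459604   28.02471387    2.9600342 ] [[-0.4  0.1]
 [-0.5  0.2]
 [ 0.5 -0.1]
 [-0.1  0.6]
 [-0.1 -0.8]
 [ 0.2 -0.4]]
```

```bash
cat >> fit.py <<'E'
def pr2(q):
    return pr([q[0],q[1],23.5,q[2]])
g=least_squares(pr2,[600,-135,np.pi],loss="soft_l1");print(g.x,g.fun.reshape(-1,2).round(1))
q=[g.x[0],g.x[1],23.5,g.x[2]]
for n,b,fx,out in(("side",(195,120,350,265),5,"o1"),("top",(230,155,390,285),5,"o2"),("side",(265,255,345,315),9,"o3"),("top",(350,195,400,245),12,"o4")):
    im=cv2.imread(f"pics/{n}0.png")[b[1]:b[3],b[0]:b[2]];im=cv2.resize(im,None,fx=fx,fy=fx,interpolation=cv2.INTER_CUBIC)
    def line(A,B,c):
        t=np.linspace(0,1,2)[:,None];uv=(proj(n,A+(B-A)*t)-[b[0],b[1]]+.5)*fx
        cv2.line(im,tuple(uv[0].astype(int)),tuple(uv[1].astype(int)),c,1)
    if out in("o1","o2"):
        for z in(0,190):
            c=crate2w(p,[(x,y,z) for x,y in((-170,-130),(170,-130),(170,130),(-170,130))])
            for i in range(4): line(c[i],c[(i+1)%4],(0,0,255))
        c=crate2w(p,lid2c(p[3],p[4],[(x,y,20) for x,y in((-170,0),(170,0),(170,260),(-170,260))]))
        for i in range(4): line(c[i],c[(i+1)%4],(255,0,0))
    else:
        d=np.array([np.cos(q[3])*np.cos(.23),np.sin(q[3])*np.cos(.23),-np.sin(.23)]);h=np.cross([0,0,1],d);h/=np.linalg.norm(h);w=np.cross(d,h)
        o=np.array(q[:3])
        line(o,o+d*83,(0,0,255))
        for s in(-7,7):
            c=[o+d*s+22*(a*h+b_*w) for a,b_ in((1,1),(1,-1),(-1,-1),(-1,1))]
            for i in range(4): line(c[i],c[(i+1)%4],(255,0,255))
        line(o+d*41-10*h,o+d*41+10*h,(0,0,255));line(o+d*83-4.2*h,o+d*83+4.2*h,(0,0,255))
    cv2.imwrite(f"pics/{out}.png",im)
E
python3 fit.py|tail -6
```

```text
[ 595.11223208 -133.89043078    2.95934843] [[-0.3  0.4]
 [-0.4  0.6]
 [ 0.5  0.3]
 [-0.6  0.4]
 [-0.6 -0.9]
 [-0.3 -0.5]]
```

View pics/o1.png

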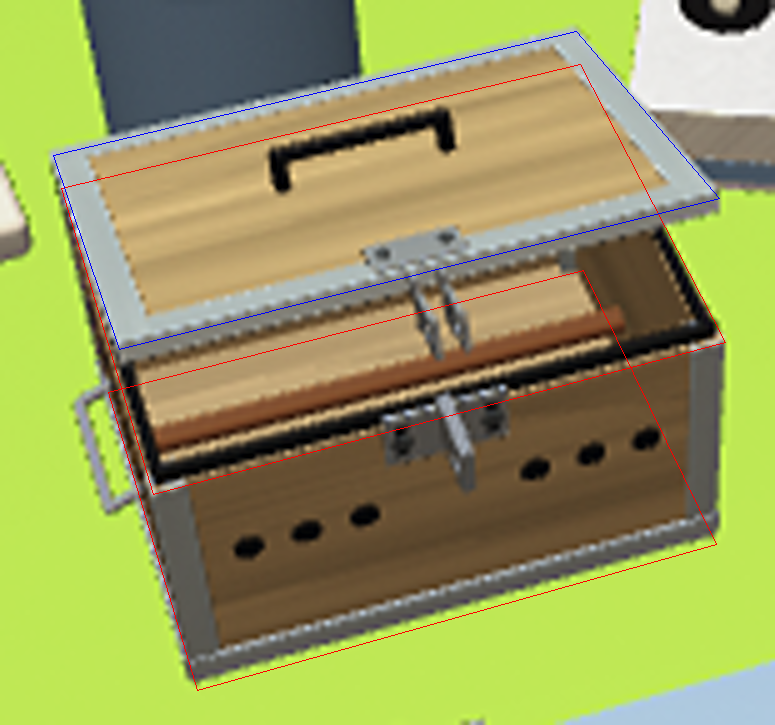

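View pics/o2.png

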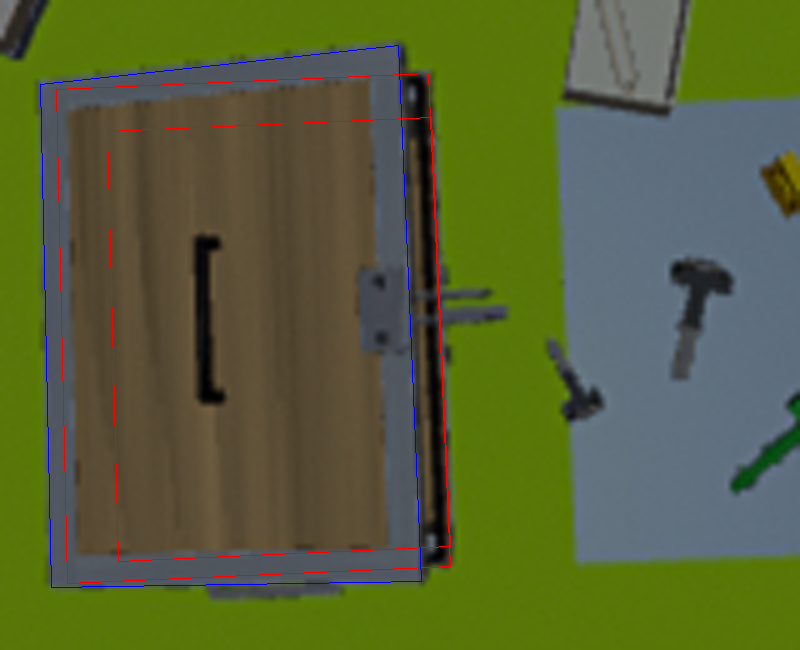

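View pics/o3.png

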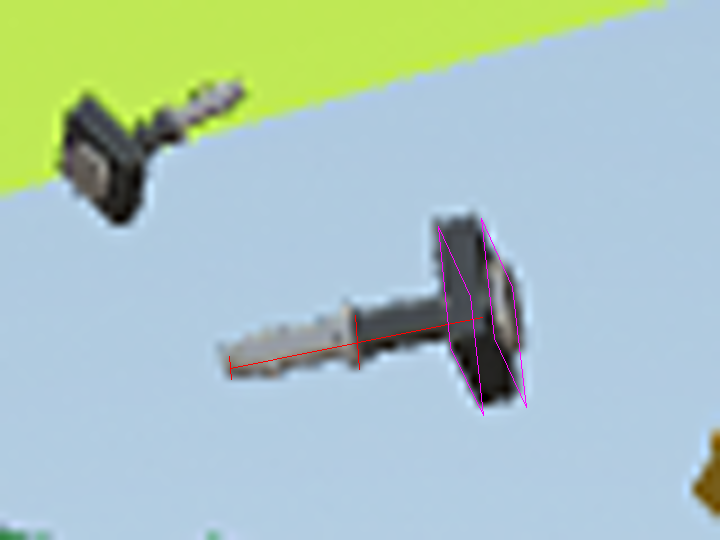

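View pics/o4.png

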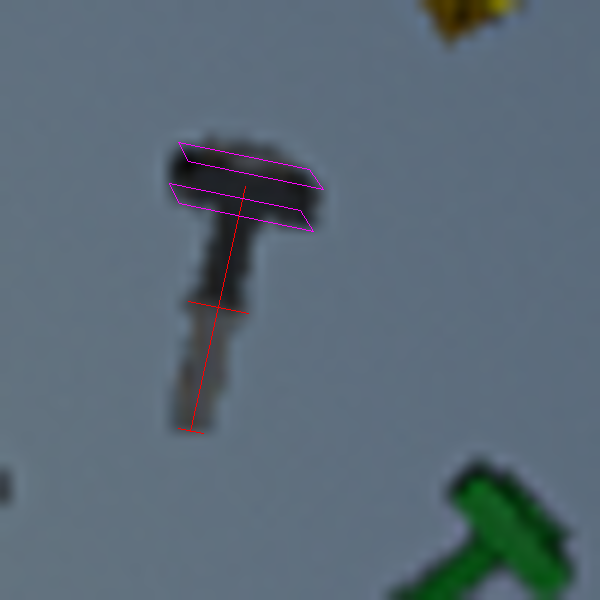

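```bash
cat >> H.py <<'E'
CR=[543.2,199.05,0.0651,0.302,193.8]
def tool(ydir,tilt_axis_z=None):
    y=np.array(ydir,float);y/=np.linalg.norm(y)
    z=np.array([0,0,-1.]);z=z-y*(z@y);z/=np.linalg.norm(z)
    return R.from_matrix(np.c_[np.cross(y,z),y,z]).as_quat()
def yd(yaw,slope=0): return [np.cos(yaw)*np.cos(slope),np.sin(yaw)*np.cos(slope),np.sin(slope)]
def edge(a,dz=0): return crate2w(CR,lid2c(a,CR[4],(0,230,20)))[0]+[0,0,dz]
def F(): return bot.read_state()["contact_force"]
E
python3 - <<'E'
from H import *
print(edge(.302),edge(0))
for s in(0,np.pi):
    print(bot.solve_ik(edge(.302,60),tool(yd(.065+s))),bot.solve_ik([595,-132,33],tool(yd(2.96+s,(.23 if s else -.23)))))
E
```

```text
[548.6412755  115.584768   281.30383685] [549.70540273  99.26182567 213.8       ]
[ 0.55676974  0.10939987  0.00706718  0.         -1.46846364  2.64982292] [ 0.14968843  0.28624275 -0.62241373  0.17131457 -0.44999212 -0.4777043 ]
[ 0.55676974  0.10939987  0.00706718  0.         -1.46846364 -0.49176974] [ 0.14968843  0.28624275 -0.62241373  0.17131457 -0.44999212  2.66388836]
```

```bash
python3 - <<'E'
from H import *
o=tool(yd(CR[2]+np.pi))
s=bot.read_state();p=s["tcp_pos"]
bot.line_to([p[0],p[1],340],velocity=250)
bot.move_gripper(0,force=20)
bot.move_ptp(edge(.302,45),o)
s=bot.read_state();print(s["t"],s["tcp_pos"],edge(.302,45),s["contact_force"],s["width"])
grab("side","l1",(150,60,400,260),3.2);grab("top","l1t",(200,130,400,290),4)
E
```

```text
5.2917 [548.80705189 115.00166426 326.30058503] [548.6412755  115.584768   326.30383685] [0.0006256  0.52909977 0.17251054] 0.2844966290360075
```

View pics/l1.png

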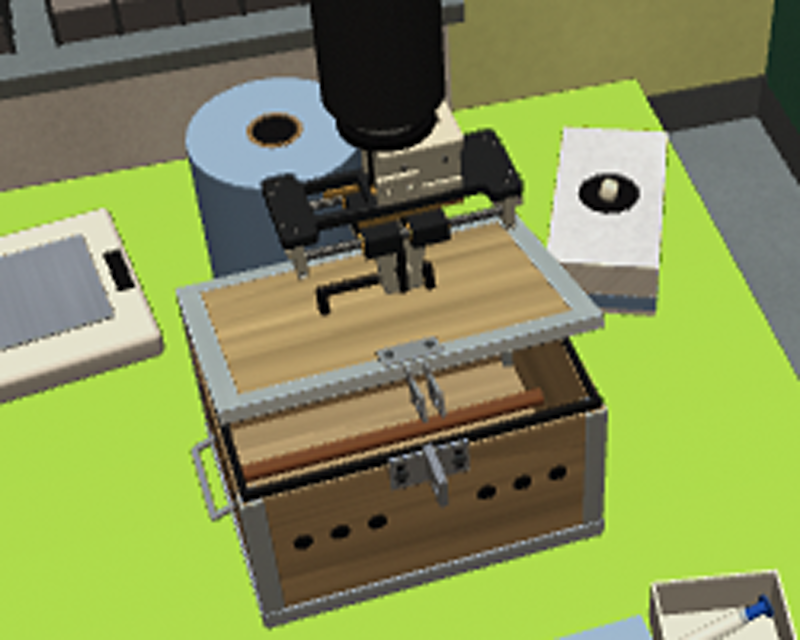

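View pics/l1t.png

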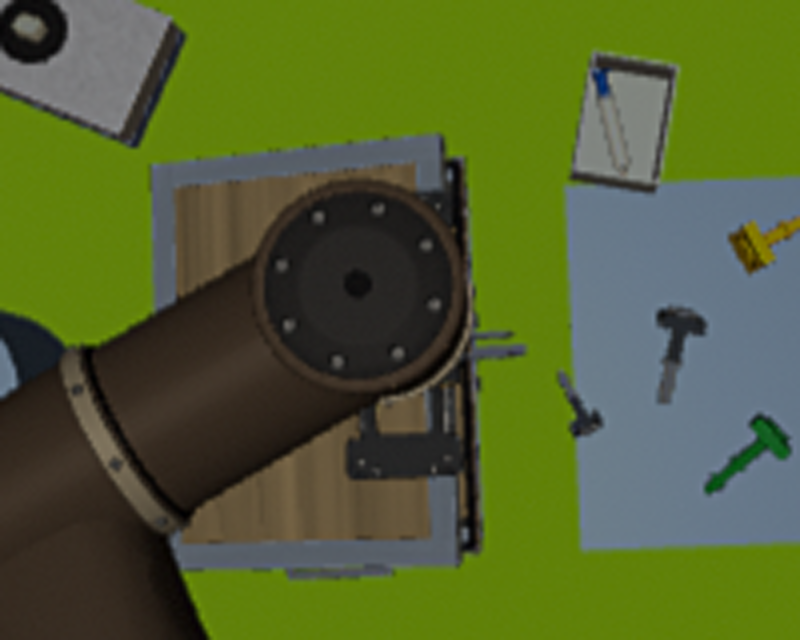

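```bash
python3 - <<'E'
from H import *
print(proj("side",bot.read_state()["tcp_pos"]))
f0=F();t0=bot.read_state()["t"]
bot.line_to(edge(.302,12),velocity=100)
path=[edge(.302,z) for z in(8,4,0)]+[edge(a) for a in np.arange(.285,.04,-.03)]
for P in path:
    bot.line_to(P,velocity=60)
    s=bot.read_state();f=s["contact_force"]-f0
    print(round(s["t"],2),s["tcp_pos"].round(1),f.round(2))
    if np.linalg.norm(f)>12: break
E
```

```text
[[276.20097707 157.53834021]]
6.12 [548.7 115.6 289.5] [-0.11  0.74  0.17]
6.38 [548.5 115.6 285.1] [0.4  1.4  0.79]
6.62 [548.5 115.5 281. ] [ 0.02  0.69 -0.11]
6.88 [548.6 114.  277.4] [0.53 0.16 0.51]
7.14 [548.6 111.4 270.6] [-1.01 -0.16  1.19]
7.41 [548.8 109.3 264.1] [0.05 1.77 0.21]
7.67 [549.3 107.5 257.8] [0.18 1.31 0.06]
7.94 [549.4 105.6 251.2] [0.36 0.21 1.33]
8.21 [549.4 104.  244.4] [0.04 1.48 1.56]
8.47 [549.4 102.6 237.6] [-0.27  0.49  2.46]
8.74 [549.5 101.4 230.8] [-0.21  1.52  2.  ]
9.01 [549.6 100.4 224. ] [0.57 0.93 1.57]
```

```bash
python3 - <<'E'
from H import *
im=bot.camera("side")[:,:,::-1].copy();b=(200,90,350,250)
c=cv2.resize(im[b[1]:b[3],b[0]:b[2]],None,fx=4,fy=4,interpolation=cv2.INTER_CUBIC)
s=bot.read_state();uv=(proj("side",s["tcp_pos"])[0]-b[:2]+.5)*4;print(s["tcp_pos"],uv)
cv2.circle(c,tuple(uv.astype(int)),3,(0,0,255),1);cv2.imwrite("pics/l2.png",c)
E
```

```text
[549.59955953 100.44716409 224.18194225] [321.75464499 390.2388517 ]
```

View pics/l2.png

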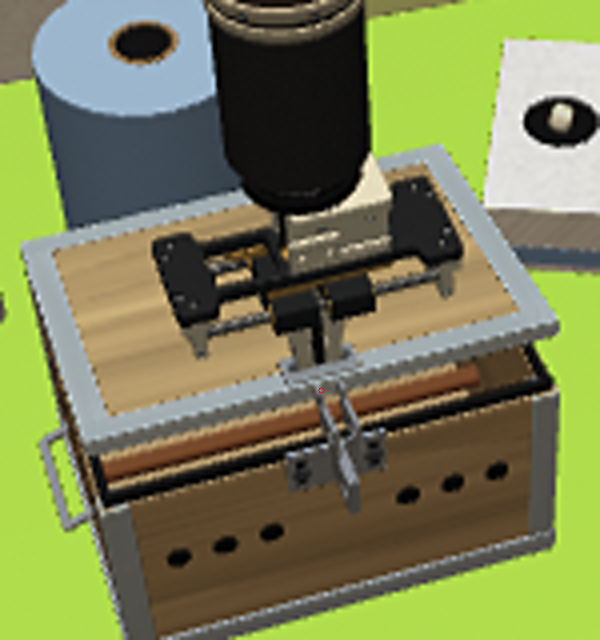

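```bash
python3 - <<'E'
from H import *
P0=bot.read_state()["tcp_pos"]
z=223.
while z>200:
    z-=1.5 if z>217 else 1.0
    bot.line_to([549.65,99.8,z],velocity=40)
    f=np.mean([F()[2]])
    s=bot.read_state()
    if z<219: print(round(s["t"],2),s["tcp_pos"].round(1)[2],round(f,2))
    if f>5.0:
        bot.pause(.1);f=F()[2];print("chk",f)
        if f>4.5:break
s=bot.read_state();print(s["t"],s["tcp_pos"])
grab("side","l3",(200,90,350,250),4)
E
```

```text
9.81 218.5 1.58
10.06 216.9 1.31
10.31 215.9 1.42
10.56 214.9 1.97
10.81 214.0 2.49
11.06 212.9 2.34
11.31 211.9 1.64
11.56 210.9 1.75
11.81 209.9 1.14
12.06 208.9 1.94
12.31 207.9 1.63
12.56 206.9 1.56
12.81 205.9 1.69
13.06 204.9 2.05
13.31 203.9 1.78
13.56 202.9 2.4
13.81 201.9 1.92
14.06 200.9 1.21
14.31 199.9 2.5
14.3083 [549.62685403  99.79116695 199.92789721]
```

View pics/l3.png

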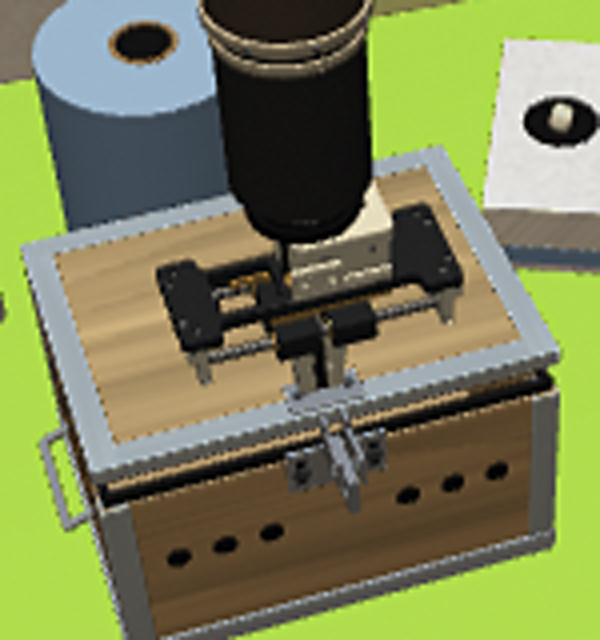

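```bash
python3 - <<'E'
from H import *
z=199.9
while z>178:
    z-=1.5
    bot.line_to([549.65,99.3,z],velocity=40)
    f=F()[2]
    if f>3.0:
        bot.pause(.1);f2=F()[2];print("chk",z,f,f2)
        if f2>3.2:break
    else: print(z,round(f,1),end="; ")
s=bot.read_state();print(s["t"],s["tcp_pos"])
grab("side","l4",(200,90,350,250),4)
E
```

```text
198.4 1.4; 196.9 1.5; 195.4 2.1; 193.9 1.5; 192.4 1.4; 190.9 2.3; 189.4 1.9; 187.9 1.3; 186.4 1.6; 184.9 2.4; 183.4 1.1; 181.9 2.1; 180.4 2.7; chk 178.9 3.5842772806924694 3.258051262226607
17.9583 [549.69242758  99.18338341 179.01842072]
```

View pics/l4.png

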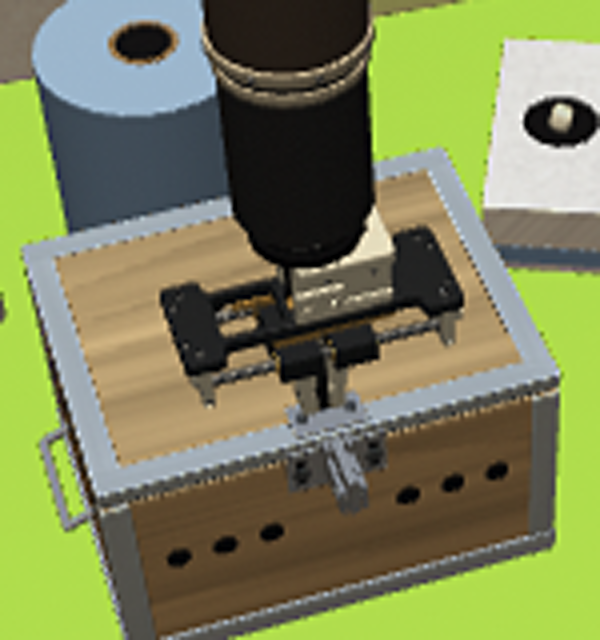

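```bash
python3 - <<'E'
from H import *
for z in(177.4,176):
    bot.line_to([549.65,99.3,z],velocity=40)
    f=[];
    for _ in range(3): bot.pause(.03);f.append(F()[2])
    print(z,np.round(f,2))
for z in(182,186):
    bot.line_to([549.65,99.3,z],velocity=60)
    f=[];
    for _ in range(3): bot.pause(.03);f.append(F()[2])
    print(z,np.round(f,2))
bot.line_to([549.65,99.3,300],velocity=250)
print(bot.read_state()["t"])
grab("side","l5",(200,90,350,250),4)
E
```

```text
177.4 [3.32 3.66 4.74]
176 [5.22 5.53 5.87]
182 [1.5  0.77 1.78]
186 [-0.34  0.16  0.22]
20.0167
```

View pics/l5.png

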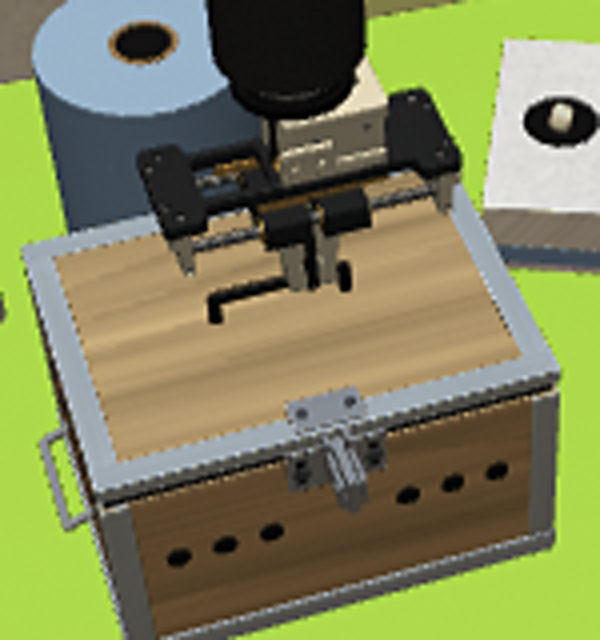

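```bash
python3 - <<'E'
from H import *
for dz in(0,10,20,30):print(dz,proj("side",np.array([549.65,99.3,300+dz])), proj("side",np.array([549.6,100.4,224.2+dz])))
# shut lid plane: top corners from l5: 
S=lambda u,v:(200+u/4,90+v/4)
pts=[(-170,260,S(97,500)),(170,260,S(560,378)),(-170,0,S(24,243)),(170,0,S(440,147))]
def r(q):
    return np.concatenate([(proj("side",crate2w(q,(x,130-d,q[3])))-uv)[0] for x,d,uv in pts])
for z in(200,205,210,215):
    f=least_squares(lambda q:r([*q,z]),[543,199,.065]);print(z,f.x,f.cost,f.fun.round(1))
f=least_squares(r,[543,199,.065,210]);print(f.x,f.cost)
E
```

```text
0 [[278.40711323 168.35920084]] [[279.94217363 187.06707524]]
10 [[278.18059184 165.7370287 ]] [[279.73296815 184.65031313]]
20 [[277.95155834 163.08577672]] [[279.52153726 182.20784285]]
30 [[277.71997069 160.40495847]] [[279.30784527 179.73925202]]
200 [5.44374641e+02 2.08237723e+02 6.11343331e-02] 5.329302543383555 [ 0.2 -1.7 -0.9 -0.9  0.4  1.9  0.4  1.6]
205 [5.43730740e+02 2.03466934e+02 6.13451576e-02] 4.246502688853278 [-0.  -1.5 -0.6 -0.9  0.1  1.7  0.5  1.3]
210 [5.43087403e+02 1.98698077e+02 6.15588947e-02] 3.5160056924923313 [-0.2 -1.3 -0.2 -0.9 -0.1  1.6  0.7  1.1]
215 [5.42444637e+02 1.93931176e+02 6.17756116e-02] 3.1477543225544253 [-0.4 -1.1  0.1 -0.9 -0.4  1.5  0.9  0.9]
[5.42129894e+02 1.91596121e+02 6.18829100e-02 2.17449997e+02] 3.102634471815216
```

```bash
cat >> H.py <<'E'
PIN=np.array([595.1,-132.5,23.5]);PY=2.9593;SL=.23
D=np.array(yd(PY,-SL)); U=np.array([0,0,1.])-D*(-np.sin(SL)); U/=np.linalg.norm(U)
OP=tool(D)
def gp(h): return PIN-2.5*D+U*h
E
python3 - <<'E'
from H import *
bot.line_to([560,0,300],velocity=350)
bot.move_gripper(36,force=20)
bot.move_ptp(gp(60),OP)
s=bot.read_state();print(s["t"],s["tcp_pos"],gp(60),s["contact_force"])
b=(230,180,390,310)
im=bot.camera("side")[:,:,::-1]
c=cv2.resize(im[b[1]:b[3],b[0]:b[2]],None,fx=5,fy=5,interpolation=cv2.INTER_CUBIC)
for k in(-1,1):
  for dz in(0,22):
    P=s["tcp_pos"]+k*18*D+U*dz
    uv=(proj("side",P)[0]-b[:2]+.5)*5;cv2.circle(c,tuple(uv.astype(int)),3,(0,0,255) if dz==0 else (255,0,255),1)
cv2.imwrite("pics/g1.png",c)
grab("top","g1t",(330,170,430,270),6)
E
```

```text
22.3 [ 585.35713854 -130.24890767   83.6576523 ] [ 584.04182834 -130.46154668   82.48992751] [0.54527455 0.55279339 0.83654209]
```

View pics/g1.png

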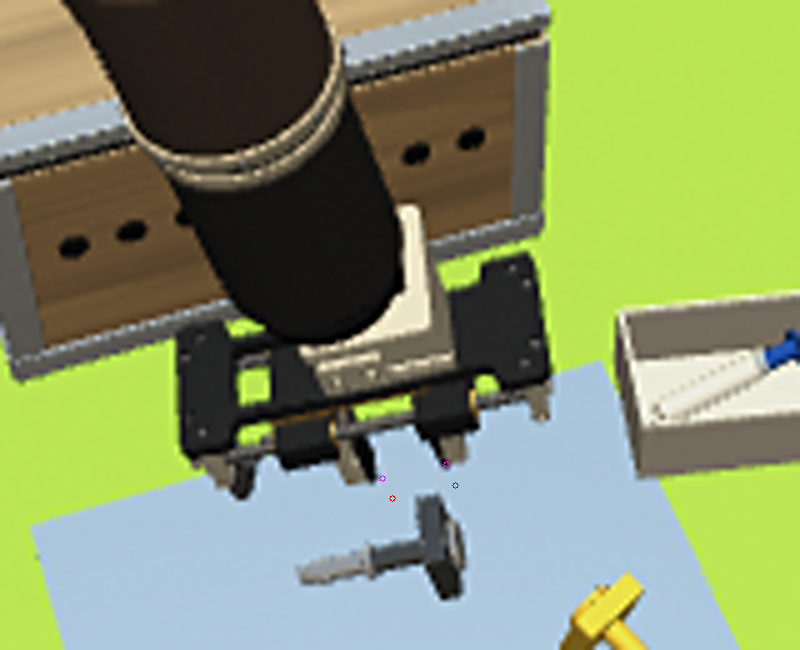

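View pics/g1t.png

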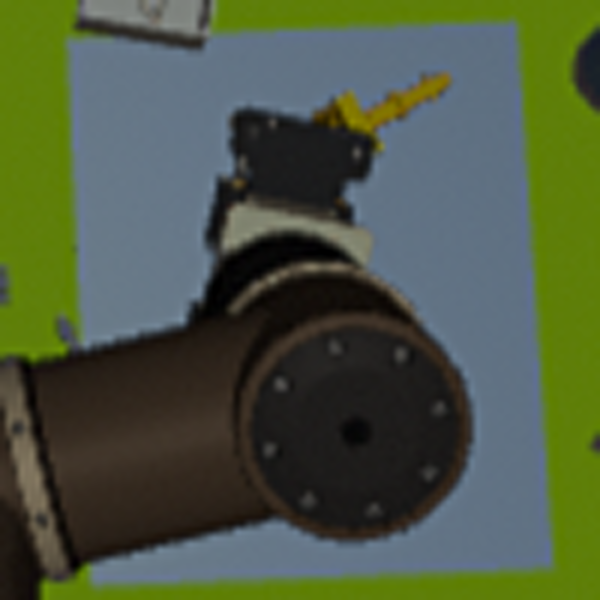

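```bash
python3 - <<'E'
from H import *
bot.move_gripper(34)
bot.line_to(gp(16),velocity=80)
s=bot.read_state();print(s["t"],s["tcp_pos"],gp(16),s["contact_force"])
b=(260,220,360,310)
im=bot.camera("side")[:,:,::-1]
cv2.imwrite("pics/g2.png",cv2.resize(im[b[1]:b[3],b[0]:b[2]],None,fx=8,fy=8,interpolation=cv2.INTER_CUBIC)[:600])
E
```

```text
23.3833 [ 594.00218782 -132.32168918   39.6972851 ] [ 593.90663209 -132.28001564   39.64860613] [0.03359828 0.52972026 0.20323669]
```

View pics/g2.png

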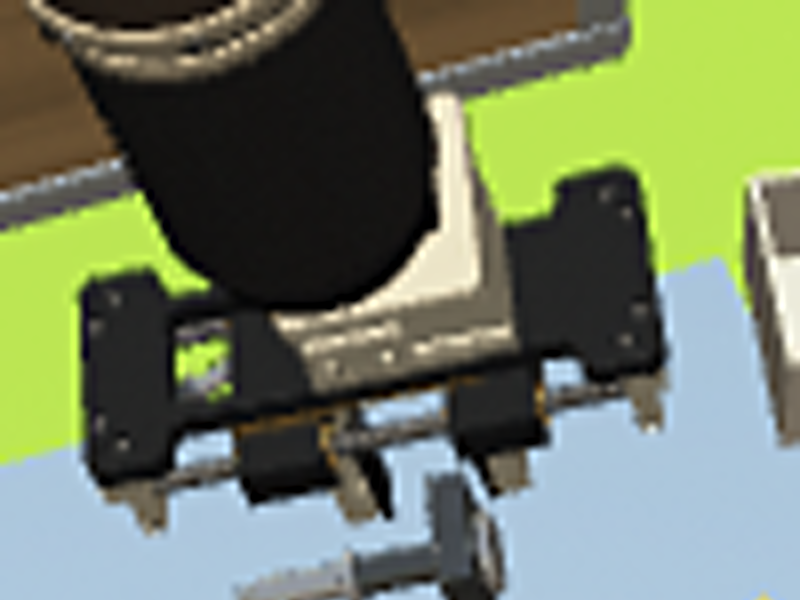

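```bash
python3 - <<'E'
from H import *
f0=np.mean([F() for _ in range(2)],axis=0)
sh=-1.5*D
h=16
hit=False
for h in [8,2,-2,-5,-7,-8.5,-10,-11,-12,-13,-14,-15,-16,-17,-18,-19]:
    bot.line_to(gp(h)+sh,velocity=60)
    f=(F()-f0); fu=f@U
    print(h,round(fu,2),f.round(1))
    if fu>2.2:
        bot.pause(.05); f=F()-f0; print("again",f.round(2))
        if f@U>2: hit=True;break
s=bot.read_state();print(s["t"],s["tcp_pos"],gp(h)+sh)
b=(260,220,360,310)
im=bot.camera("side")[:,:,::-1]
cv2.imwrite("pics/g3.png",cv2.resize(im[b[1]:b[3],b[0]:b[2]],None,fx=8,fy=8,interpolation=cv2.INTER_CUBIC)[:600])
E
```

```text
8 -0.21 [-1.  -1.7 -0.4]
2 -0.31 [-0.8 -1.3 -0.4]
-2 0.04 [-0.1 -1.   0.1]
-5 0.09 [-1.  -1.  -0.1]
-7 -0.79 [-1.  -0.4 -1. ]
-8.5 -0.6 [ 0.2 -0.5 -0.5]
-10 -0.14 [ 0.1 -0.6 -0.1]
-11 -0.17 [-0.2 -0.9 -0.2]
-12 0.13 [-0.7 -0.6 -0. ]
-13 -0.24 [-0.6 -0.1 -0.4]
-14 -0.22 [-0.7 -0.6 -0.4]
-15 -0.48 [-0.6 -0.9 -0.6]
-16 -0.19 [-0.2 -0.9 -0.2]
-17 -0.02 [-0.4 -0.  -0.1]
-18 0.31 [-1.  -0.2  0.1]
-19 -1.09 [-0.3  0.  -1.2]
27.4667 [ 603.14074239 -133.99205639    5.8148797 ] [ 603.18993514 -133.9912913     5.91224859]
```

View pics/g3.png

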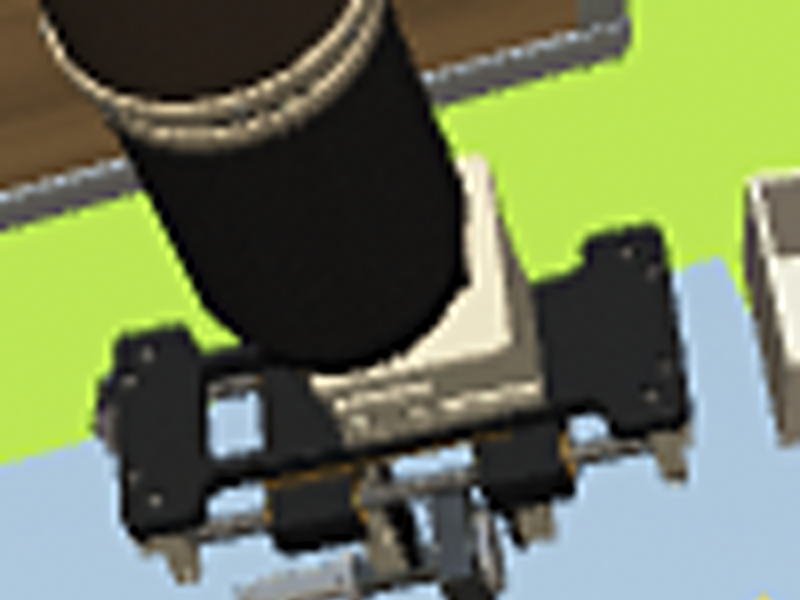

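```bash
python3 - <<'E'
from H import *
sh=-1.5*D
f0=np.mean([F() for _ in range(2)],axis=0)
for h in np.arange(-20.5,-28,-1.0):
    bot.line_to(gp(h)+sh,velocity=60)
    f=(F()-f0); fu=f@U
    print(h,round(fu,2),f.round(1))
    if fu>2.2:
        bot.pause(.05); f=F()-f0; print("again",f.round(2))
        if f@U>2: break
s=bot.read_state();print(s["t"],s["tcp_pos"],gp(h)+sh)
b=(260,220,360,310)
im=bot.camera("side")[:,:,::-1]
cv2.imwrite("pics/g4.png",cv2.resize(im[b[1]:b[3],b[0]:b[2]],None,fx=8,fy=8,interpolation=cv2.INTER_CUBIC)[:600])
E
```

```text
-20.5 0.77 [1.1 0.5 1. ]
-21.5 -0.22 [ 1.   0.5 -0. ]
-22.5 0.09 [0.2 0.3 0.1]
-23.5 1.91 [0.3 1.1 2. ]
-24.5 8.22 [-1.8  0.9  8. ]
again [-1.52  0.06  8.41]
28.8167 [ 604.5483612  -134.23184542    1.10647189] [ 6.04423036e+02 -1.34218600e+02  5.57083417e-01]
```

View pics/g4.png

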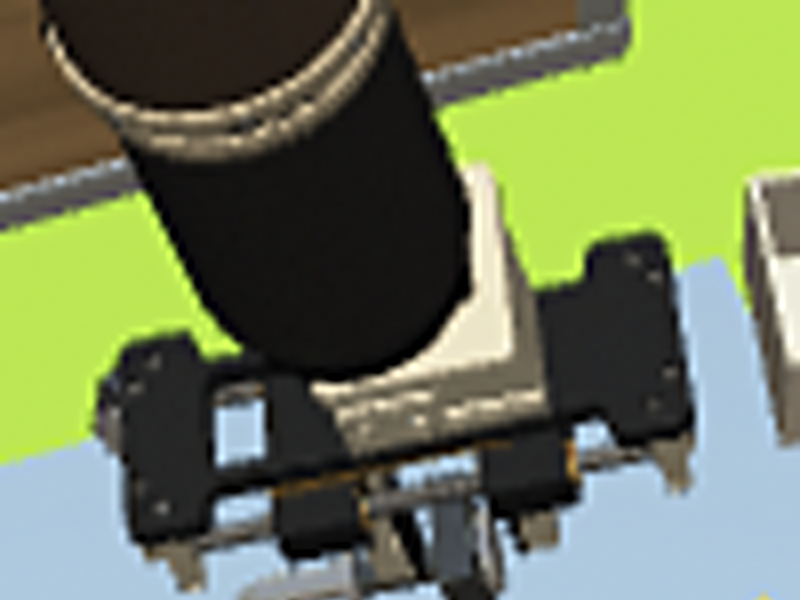

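```bash
python3 - <<'E'
from H import *
sh=-1.5*D
bot.line_to(gp(-20.8)+sh,velocity=60)
bot.move_gripper(10,force=25); s=bot.read_state();print(s["width"],s["contact_force"],s["t"])
b=(260,220,360,310)
im=bot.camera("side")[:,:,::-1]
cv2.imwrite("pics/g5.png",cv2.resize(im[b[1]:b[3],b[0]:b[2]],None,fx=8,fy=8,interpolation=cv2.INTER_CUBIC)[:600])
E
```

```text
13.887266147818393 [ 0.45267647  0.18321405 -2.36857844] 29.6
```

View pics/g5.png

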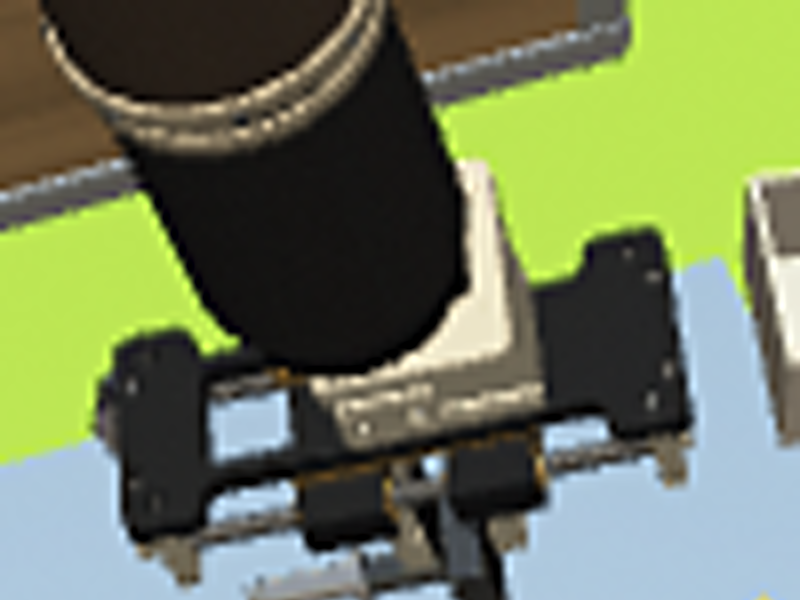

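```bash
python3 - <<'E'
from H import *
bot.move_gripper(10,force=60); s=bot.read_state();print(s["width"])
sh=-1.5*D
bot.line_to(gp(40)+sh,velocity=120)
o=tool(yd(.0616+np.pi))
bot.move_ptp([690,-20,185],o)
s=bot.read_state();print(s["t"],s["tcp_pos"],s["width"],s["contact_force"],s["joint_pos"].round(2))
grab("side","h1",(200,130,400,270),4);grab("top","h1t",(270,150,400,250),6)
grab("side","h2",(250,165,330,225),10);grab("top","h2t",(290,190,350,235),13)
E
```

```text
13.644023886088121
31.3333 [689.15115978 -20.11045249 182.7415294 ] 13.66926837905382 [-1.2075598  -0.88773255 -2.43686935] [ 0.25  0.39  0.03 -0.   -1.21 -0.19]
```

View pics/h1.png

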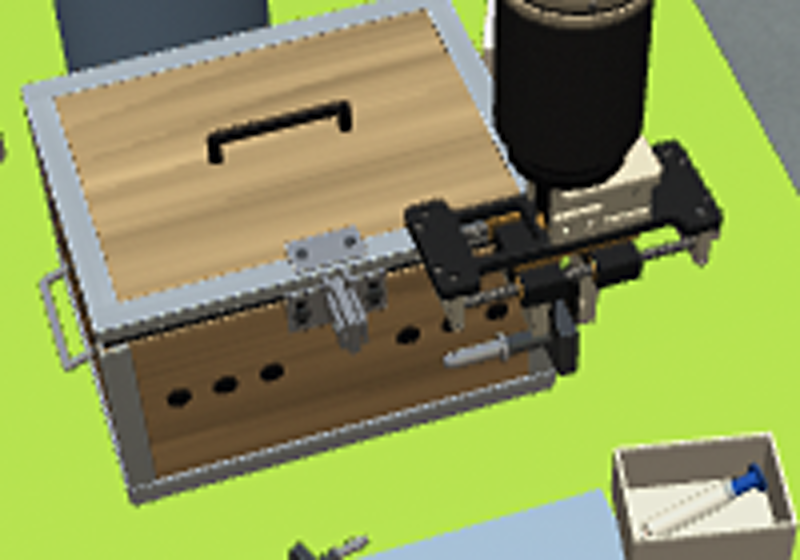

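View pics/h1t.png

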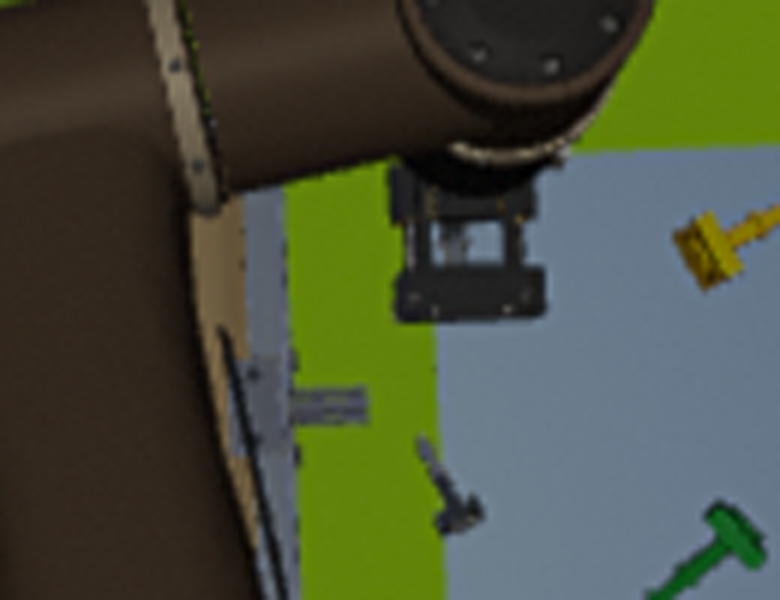

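View pics/h2.png

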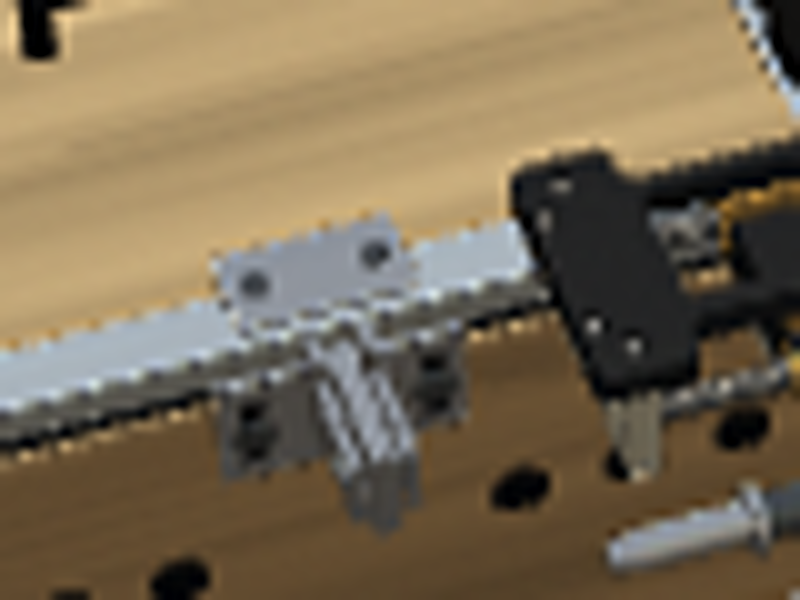

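View pics/h2t.png

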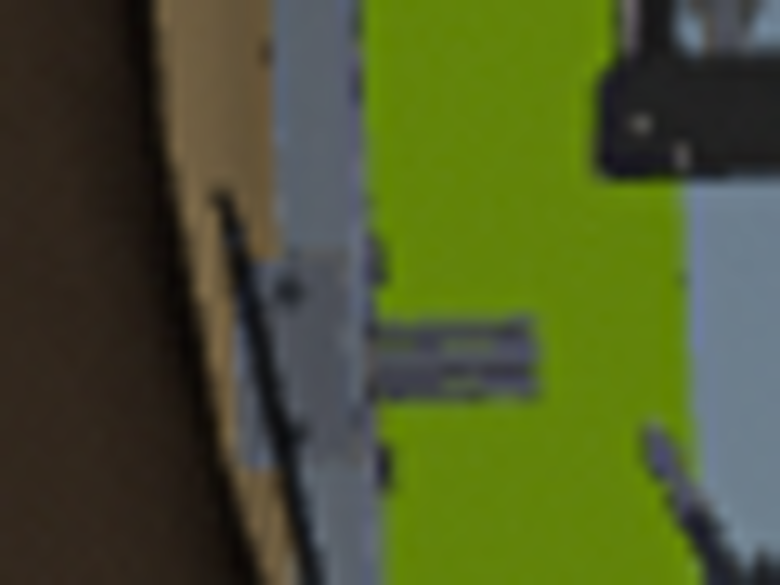

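```bash
python3 - <<'E'
from H import *
C=[543.1,198.7,.0616]
T=lambda u,v:(290+u/13-.5,190+v/13-.5); S=lambda u,v:(250+u/10-.5,165+v/10-.5)
im=cv2.imread("pics/h2.png");it=cv2.imread("pics/h2t.png")
for z,c in((150,(0,0,255)),(160,(0,128,255)),(170,(0,255,255)),(180,(0,255,0)),(190,(255,0,0)),(200,(255,0,255))):
    A=crate2w(C,[(10,-175,z),(6,-175,z),(4,-175,z),(-4,-175,z),(-6,-175,z),(-10,-175,z),(-10,-130,z),(10,-130,z)])
    u=((proj("side",A)-[250,165]+.5)*10).astype(int)
    cv2.polylines(im,[u],True,c,1)
    u=((proj("top",A)-[290,190]+.5)*13).astype(int)
    cv2.polylines(it,[u],True,c,1)
s=bot.read_state()
P=s["tcp_pos"];n=np.array(yd(.0616+np.pi))
for off in(15,21,27):
    a=P+[0,0,off]+n*(2.5+43);b=a+n*40-0
    u=((proj("side",np.array([a,b]))-[250,165]+.5)*10).astype(int);print(off,u.tolist())
    cv2.line(im,tuple(u[0]),tuple(u[1]),(0,255,0),1)
cv2.imwrite("pics/h3.png",im);cv2.imwrite("pics/h3t.png",it)
E
```

```text
15 [[744, 538], [606, 575]]
21 [[744, 524], [606, 561]]
27 [[744, 510], [605, 547]]
```

View pics/h3.png

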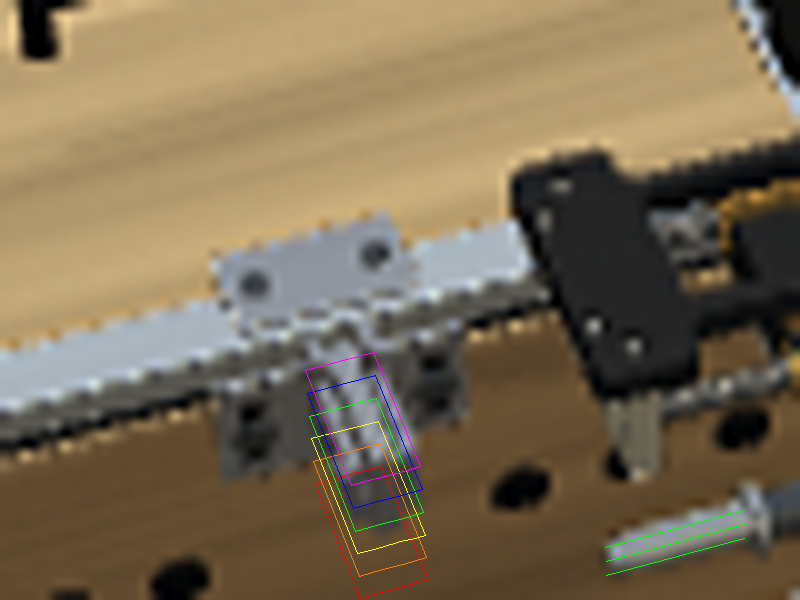

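View pics/h3t.png

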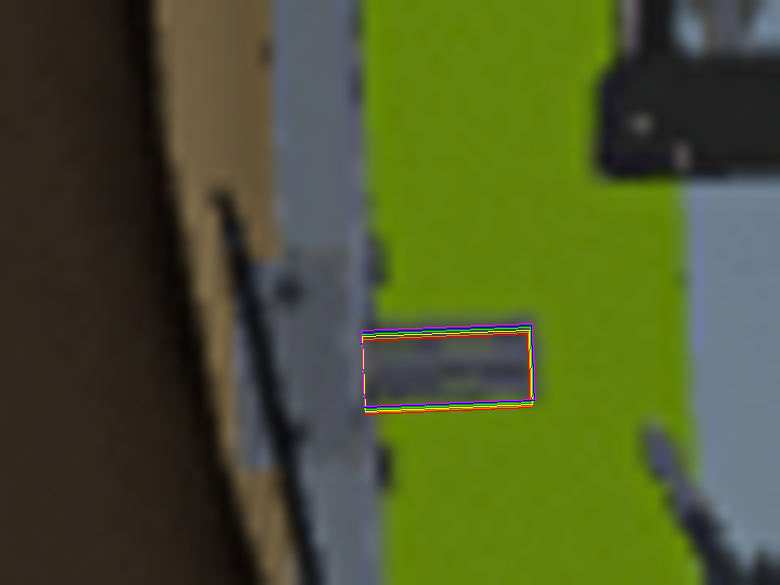

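```bash
python3 - <<'E'
from H import *
im=bot.camera("side")[:,:,::-1];cv2.imwrite("pics/raw_s.png",im)
b=(272,192,302,222);k=20
c=cv2.resize(im[b[1]:b[3],b[0]:b[2]],None,fx=k,fy=k,interpolation=cv2.INTER_LANCZOS4)
C=[543.1,198.7,.0616]
d=c.copy()
for z0,z1,xs,col in((181,203,(6,10),(0,0,255)),(181,203,(-10,-6),(0,0,255)),(172,194,(-4,4),(0,255,0))):
    for z in(z0,z1):
        u=((proj("side",crate2w(C,[(xs[0],-175,z),(xs[1],-175,z),(xs[1],-130,z)]))-[b[0],b[1]]+.5)*k).astype(int);cv2.polylines(d,[u],False,col,1)
    u=((proj("side",crate2w(C,[(xs[1],-175,z0),(xs[1],-175,z1)]))-[b[0],b[1]]+.5)*k).astype(int);cv2.polylines(d,[u],False,col,1)
cv2.imwrite("pics/z1.png",np.hstack([c[:,:400],d[:,:400]]))
E
```

```text
(no output)
```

View pics/z1.png

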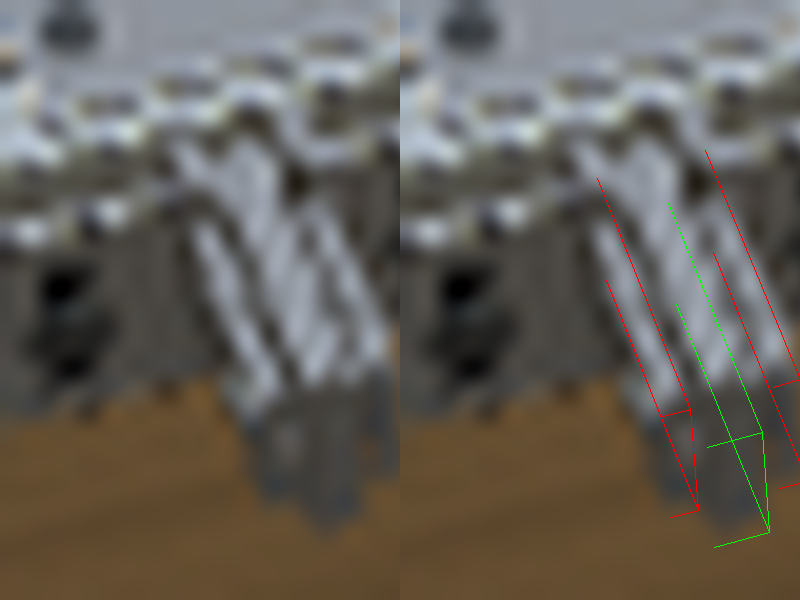

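```bash
python3 - <<'E'
from H import *
im=bot.camera("top")[:,:,::-1];cv2.imwrite("pics/raw_t.png",im)
b=(330,175,365,205);k=20
c=cv2.resize(im[b[1]:b[3],b[0]:b[2]],None,fx=k,fy=k,interpolation=cv2.INTER_LANCZOS4)
c=np.clip(c.astype(float)*1.8,0,255).astype(np.uint8)
s=bot.read_state();P=s["tcp_pos"];n=np.array(yd(.0616+np.pi));m=np.array([-n[1],n[0],0])
for y in(-6,0,6):
    u=((proj("top",np.array([P+[0,0,24]+n*43+m*y,P+[0,0,24]+n*83+m*y]))-b[:2]+.5)*k).astype(int);cv2.polylines(c,[u],False,(0,0,255),1)
cv2.imwrite("pics/z2.png",c)
E
```

```text
(no output)
```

View pics/z2.png

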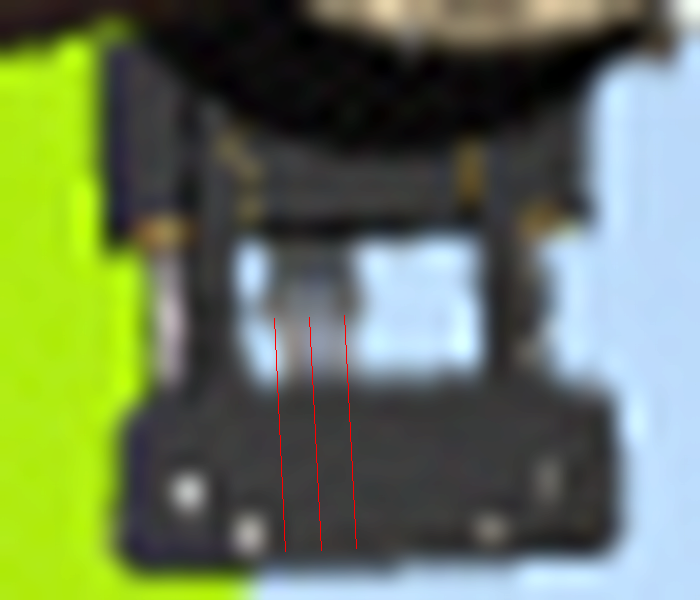

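```bash
cat >> H.py <<'E'
C2=[543.1,197.5,.0616]
N=np.array(yd(.0616+np.pi)); M=np.array([N[1],-N[0],0]) # M ~ +y crate
OV=tool(N)
OFF=24.
def tcp_for(g,dy=0,z=195.5):
    """nose tip g mm short of near plate outer face (negative = inside)"""
    e=crate2w(C2,(10,-164,z))[0]
    return e-N*(83+g)+M*dy-[0,0,OFF]
E
python3 - <<'E'
from H import *
print(N,M,tcp_for(12))
bot.line_to(tcp_for(12),velocity=90)
s=bot.read_state();print(s["t"],s["tcp_pos"],s["width"],s["contact_force"])
def z(n,b,k,name,g=1):
    im=bot.camera(n)[:,:,::-1]
    c=cv2.resize(im[b[1]:b[3],b[0]:b[2]],None,fx=k,fy=k,interpolation=cv2.INTER_LANCZOS4);cv2.imwrite(f"pics/{name}.png",np.clip(c.astype(float)*g,0,255).astype(np.uint8))
z("side",(265,185,325,225),13,"i1");z("top",(300,185,350,225),15,"i1t",1.8)
E
```

```text
[-0.99810332 -0.06156105  0.        ] [-0.06156105  0.99810332  0.        ] [657.99686077  40.27496578 171.5       ]
32.5583 [658.23630281  40.19087767 171.69599593] 13.168745368354541 [ 0.00311943 -0.64523685 -2.07744891]
```

View pics/i1.png

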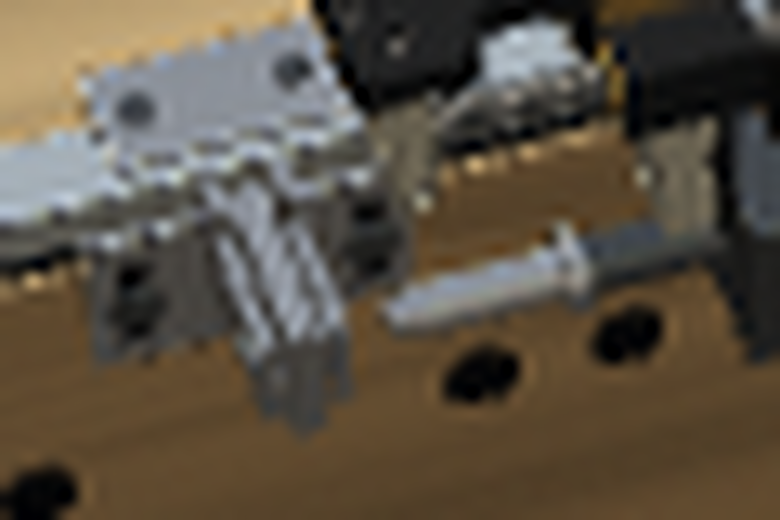

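View pics/i1t.png

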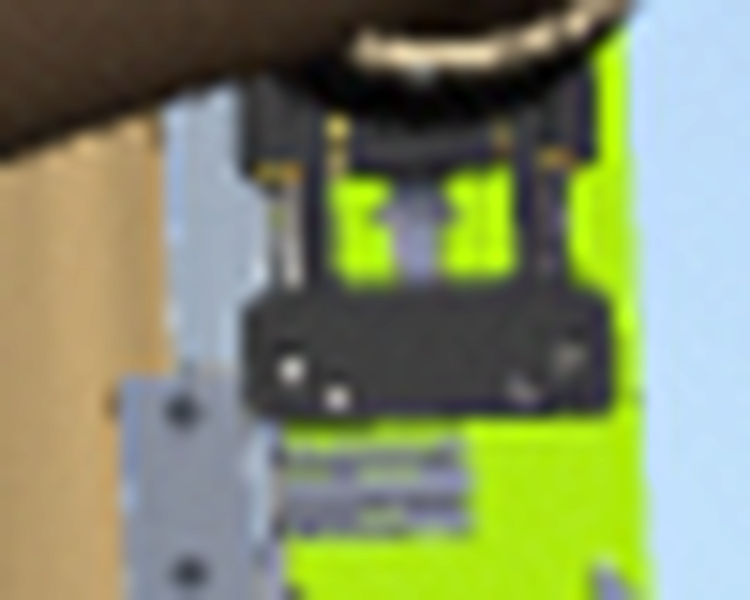

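```bash
python3 - <<'E'
from H import *
f0=np.mean([F() for _ in range(3)],axis=0);print(f0)
for g in [6,3,1.5,0,-1.5,-3,-4.5,-6,-7,-8,-9]:
    bot.line_to(tcp_for(g),velocity=50)
    f=F()-f0; fx=f@-N
    print(g,round(fx,1),f.round(1),end="; ")
    if fx>3.5 or np.linalg.norm(f)>7: break
bot.pause(.1);s=bot.read_state();f=s["contact_force"]-f0;print(s["t"],s["tcp_pos"]-tcp_for(g),f,s["moment"])
np.save("f0.npy",f0)
E
```

```text
[ 0.19432397  0.42353235 -1.60904641]
6 -0.7 [-0.7 -0.4 -0.4]; 3 -0.1 [-0.1  0.4 -1. ]; 1.5 -0.6 [-0.5 -1.  -0.7]; 0 -0.5 [-0.4 -0.3  0.1]; -1.5 -0.0 [-0.1  0.3 -0.1]; -3 0.3 [ 0.2  0.9 -0.5]; -4.5 1.1 [1.  1.1 0.3]; -6 4.7 [ 4.6  2.8 -2.3]; 34.775 [1.05750825 0.3256072  0.45755491] [ 4.73298328  0.95750434 -0.28947364] [ 0.93584225 -1.83508793 -0.14210826]
```

```bash
cat >> H.py <<'E'
def zz(n,b,k,name,g=1):
    im=bot.camera(n)[:,:,::-1]
    c=cv2.resize(im[b[1]:b[3],b[0]:b[2]],None,fx=k,fy=k,interpolation=cv2.INTER_LANCZOS4);cv2.imwrite(f"pics/{name}.png",np.clip(c.astype(float)*g,0,255).astype(np.uint8))
E
python3 - <<'E'
from H import *
zz("side",(265,185,325,225),13,"i2");zz("top",(300,185,350,225),15,"i2t",1.8)
E
```

```text
(no output)
```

View pics/i2.png

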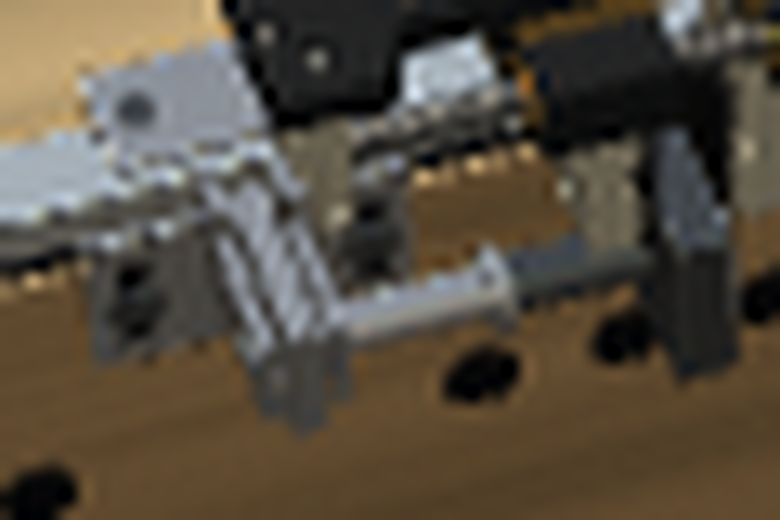

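View pics/i2t.png

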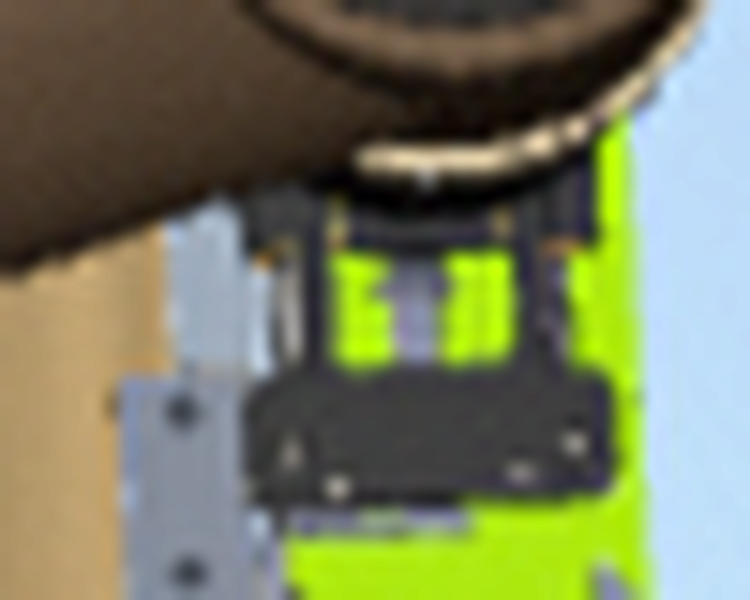

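```bash
python3 - <<'E'
from H import *
f0=np.load("f0.npy")
g=-6.0;z=195.5;log=[]
for i in range(14):
    z-=1.0
    bot.line_to(tcp_for(g,z=z),velocity=40)
    s=bot.read_state();f=s["contact_force"]-f0;fx=f@-N
    d=(s["tcp_pos"]-tcp_for(0,z=z));pen=d@N
    print(round(z,1),"g",round(g,1),"fx",round(fx,1),"fy",round(f@M,1),"fz",round(f[2],1),"pen",round(pen,2),"zerr",round(d[2],2))
    if abs(f[2])>12: print("fz high");break
    if fx<2.0:
        bot.line_to(tcp_for(g-1.2,z=z),velocity=40);g-=1.2
        s=bot.read_state();f=s["contact_force"]-f0;pen=(s["tcp_pos"]-tcp_for(0,z=z))@N
        print("  adv g",round(g,1),"fx",round(f@-N,1),"fz",round(f[2],1),"pen",round(pen,2))
        if pen>8.0: print("dropped");break
print(s["t"])
E
```

```text
194.5 g -6.0 fx 4.7 fy 1.6 fz 2.0 pen 4.83 zerr 0.78
193.5 g -6.0 fx 5.1 fy 1.4 fz 2.4 pen 4.84 zerr 0.77
192.5 g -6.0 fx 3.0 fy 2.8 fz 2.3 pen 5.21 zerr 0.52
191.5 g -6.0 fx 4.0 fy 2.5 fz 1.4 pen 5.94 zerr -0.05
190.5 g -6.0 fx 3.0 fy 2.3 fz 1.6 pen 5.92 zerr -0.06
189.5 g -6.0 fx 3.1 fy 2.5 fz 2.4 pen 5.89 zerr -0.04
188.5 g -6.0 fx 3.7 fy 3.2 fz 2.4 pen 5.85 zerr 0.04
187.5 g -6.0 fx 3.6 fy 3.9 fz 3.4 pen 5.71 zerr 0.3
186.5 g -6.0 fx 2.8 fy 3.7 fz 4.8 pen 5.59 zerr 0.6
185.5 g -6.0 fx 2.9 fy 3.5 fz 7.0 pen 5.5 zerr 0.93
184.5 g -6.0 fx 3.5 fy 3.5 fz 8.4 pen 5.3 zerr 1.29
183.5 g -6.0 fx 3.1 fy 3.3 fz 10.4 pen 5.16 zerr 1.57
182.5 g -6.0 fx 3.3 fy 3.5 fz 9.9 pen 5.04 zerr 1.69
181.5 g -6.0 fx 2.3 fy 4.3 fz 10.9 pen 4.93 zerr 1.91
38.375
```

```bash
python3 - <<'E'
from H import *
zz("side",(265,185,325,225),13,"i3");zz("top",(300,185,350,225),15,"i3t",1.8)
zz("side",(200,120,340,230),5,"i3w")
E
```

```text
(no output)
```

View pics/i3.png

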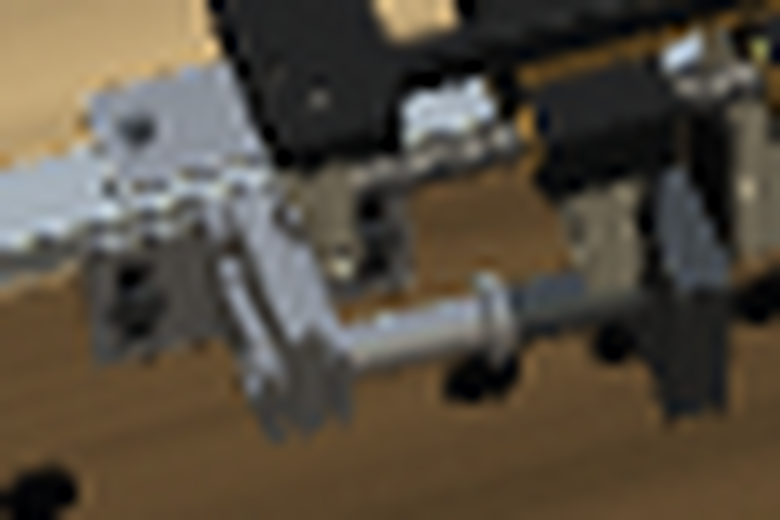

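View pics/i3w.png

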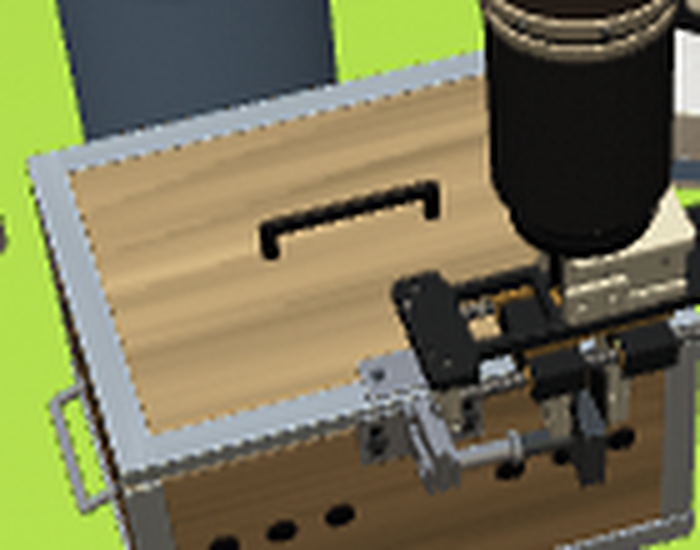

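```bash
python3 - <<'E'
from H import *
f0=np.load("f0.npy")
z=181.5;g=-6.
def st(tag):
    s=bot.read_state();f=s["contact_force"]-f0;d=s["tcp_pos"]-tcp_for(0,z=195.5)
    print(tag,round(s["t"],2),"fx",round(f@-N,1),"fy",round(f@M,1),"fz",round(f[2],1),"pen",round(d@N,2),"z",round(195.5+d[2],2),"y",round(d@M,2),"m",s["moment"].round(2))
    return f@-N,f[2],d@N
st("0")
while g>-12:
    g-=1
    bot.line_to(tcp_for(g,z=z),velocity=40)
    fx,fz,pen=st(f"g{g}")
    if fx>6.5 or abs(fz)>14: break
E
```

```text
0 38.52 fx 3.3 fy 2.9 fz 11.4 pen 4.91 z 183.48 y -0.17 m [ 1.28 -0.21 -0.23]
g-7.0 38.77 fx 5.5 fy 2.2 fz 11.3 pen 5.04 z 183.91 y -0.12 m [ 1.26 -0.99 -0.2 ]
g-8.0 39.02 fx 8.0 fy 2.2 fz 10.9 pen 5.16 z 184.26 y 0.0 m [ 1.25 -1.79 -0.2 ]
```

```bash
python3 - <<'E'
from H import *
f0=np.load("f0.npy")
g=-8.
def st(tag):
    s=bot.read_state();f=s["contact_force"]-f0;d=s["tcp_pos"]-tcp_for(0,z=195.5)
    print(tag,round(s["t"],2),"fx",round(f@-N,1),"fy",round(f@M,1),"fz",round(f[2],1),"pen",round(d@N,2),"z",round(195.5+d[2],2),"y",round(d@M,2),"my",s["moment"].round(2)[1])
    return f@-N,f[2],d@N
for z in (182.5,183.5,184.5,185.5,186.5,187.5,188.5,189.5,190.5,191.5):
    bot.line_to(tcp_for(g,z=z),velocity=40)
    fx,fz,pen=st(f"z{z}")
    if pen>6.6: print("drop");break
    if fx>9 : g+=1
    if fx<4: g-=1
E
```

```text
z182.5 39.27 fx 6.7 fy 2.4 fz 9.8 pen 5.32 z 184.96 y 0.05 my -1.98
z183.5 39.52 fx 7.1 fy 2.8 fz 9.0 pen 5.46 z 185.62 y 0.09 my -2.17
z184.5 39.77 fx 7.5 fy 3.0 fz 7.1 pen 5.69 z 186.25 y 0.15 my -2.23
z185.5 40.02 fx 6.7 fy 2.1 fz 5.6 pen 6.23 z 186.73 y 0.19 my -2.03
z186.5 40.27 fx 6.0 fy 3.5 fz 4.1 pen 6.78 z 187.24 y 0.22 my -1.81
drop
```

```bash
cat > ins.py <<'E'
from H import *
f0=np.load("f0.npy")
def st(tag):
    f=[];
    s=bot.read_state();f=s["contact_force"]-f0;d=s["tcp_pos"]-tcp_for(0,z=195.5)
    print(tag,round(s["t"],2),"fx",round(f@-N,1),"fy",round(f@M,1),"fz",round(f[2],1),"pen",round(d@N,2),"z",round(195.5+d[2],2),"y",round(d@M,2),"m",s["moment"].round(2),round(s["width"],2))
    return f@-N,f@M,f[2],d@N
def ins(g,z,dy,gend,n=20,step=1.0,fmax=9):
    for i in range(n):
        bot.line_to(tcp_for(g,dy=dy,z=z),velocity=40)
        fx,fy,fz,pen=st(f"g{g:.1f} z{z:.1f} dy{dy:.1f}")
        if pen>-gend-.3: break
        if fz>4.5: z+=.7
        elif fz<-1: z-=.6
        if fy>2.5: dy+=.4
        elif fy<-2.5: dy-=.4
        if fx>14: g+=1.5
        elif fx<fmax and g>gend: g=max(g-step,gend)
    return g,z,dy
E
python3 - <<'E'
from ins import *
print(ins(-9,187.3,.4,-14,n=8))
E
```

```text
g-9.0 z187.3 dy0.4 40.52 fx 0.3 fy 4.1 fz 3.4 pen 9.89 z 187.09 y 0.44 m [ 1.63  0.39 -0.29] 13.3
g-10.0 z187.3 dy0.8 40.77 fx 1.1 fy 2.9 fz 4.2 pen 10.14 z 187.38 y 0.71 m [ 1.28 -0.14 -0.25] 13.86
g-11.0 z187.3 dy1.2 41.02 fx 4.8 fy 1.8 fz 4.3 pen 10.53 z 187.62 y 1.05 m [ 0.97 -1.02 -0.09] 13.53
g-12.0 z187.3 dy1.2 41.27 fx 4.5 fy 1.6 fz 4.6 pen 11.25 z 187.76 y 1.18 m [ 0.97 -1.31 -0.14] 13.25
g-13.0 z188.0 dy1.2 41.52 fx 3.9 fy 1.3 fz 3.9 pen 12.61 z 188.2 y 1.17 m [ 0.99 -1.3  -0.13] 13.36
g-14.0 z188.0 dy1.2 41.77 fx 3.3 fy 2.6 fz 5.3 pen 13.92 z 188.1 y 1.18 m [ 1.03 -0.93 -0.23] 13.24
(-14.0, 188.0, 1.2000000000000002)
```

```bash
python3 - <<'E'
from ins import *
print(ins(-15,188.0,1.2,-36,n=20,step=1.5))
E
```

```text
g-15.0 z188.0 dy1.2 42.02 fx 3.5 fy 2.1 fz 5.9 pen 14.85 z 188.16 y 1.18 m [ 0.96 -1.1  -0.2 ] 13.11
g-16.5 z188.7 dy1.2 42.27 fx 2.7 fy 1.7 fz 4.2 pen 16.88 z 188.44 y 1.16 m [ 1.   -0.69 -0.19] 13.28
g-18.0 z188.7 dy1.2 42.52 fx 3.0 fy 1.7 fz 4.7 pen 18.24 z 188.53 y 1.18 m [ 1.   -0.73 -0.17] 13.55
g-19.5 z189.4 dy1.2 42.77 fx 1.3 fy 2.3 fz 1.6 pen 20.11 z 188.99 y 1.16 m [ 0.97 -0.46 -0.12] 13.31
g-21.0 z189.4 dy1.2 43.02 fx 1.6 fy 1.9 fz 2.7 pen 21.44 z 189.16 y 1.16 m [ 0.98 -0.35 -0.17] 13.42
g-22.5 z189.4 dy1.2 43.27 fx 1.1 fy 2.0 fz 1.7 pen 22.77 z 189.3 y 1.16 m [ 0.91 -0.32 -0.12] 13.19
g-24.0 z189.4 dy1.2 43.52 fx 1.2 fy 1.8 fz 1.8 pen 24.15 z 189.42 y 1.17 m [ 0.96 -0.37 -0.1 ] 13.75
g-25.5 z189.4 dy1.2 43.77 fx 1.5 fy 2.3 fz 2.8 pen 25.63 z 189.4 y 1.19 m [ 0.97 -0.43 -0.13] 12.99
g-27.0 z189.4 dy1.2 44.02 fx 2.9 fy 2.9 fz 1.5 pen 27.12 z 189.43 y 1.21 m [ 1.01 -0.45 -0.08] 13.46
g-28.5 z189.4 dy1.6 44.27 fx 0.7 fy 1.8 fz 1.5 pen 28.76 z 189.35 y 1.47 m [ 0.65 -0.28 -0.14] 13.07
g-30.0 z189.4 dy1.6 44.52 fx 0.9 fy 2.2 fz 2.1 pen 30.21 z 189.37 y 1.51 m [ 0.59 -0.33 -0.08] 13.5
g-31.5 z189.4 dy1.6 44.77 fx 0.6 fy 0.8 fz 1.9 pen 31.68 z 189.38 y 1.56 m [ 0.55 -0.3  -0.05] 13.23
g-33.0 z189.4 dy1.6 45.02 fx 1.5 fy -0.2 fz 1.5 pen 33.13 z 189.41 y 1.59 m [ 0.55 -0.38 -0.08] 13.38
g-34.5 z189.4 dy1.6 45.27 fx 1.5 fy 0.4 fz 2.9 pen 34.6 z 189.42 y 1.61 m [ 0.54 -0.3   0.01] 13.55
g-36.0 z189.4 dy1.6 45.52 fx 1.7 fy 0.8 fz 2.7 pen 36.12 z 189.42 y 1.61 m [ 0.63 -0.41 -0.07] 13.46
(-36.0, 189.39999999999998, 1.6)
```

Lovely and light. Ease to the collar seat until an axial stop is felt.

```bash
python3 - <<'E'
from ins import *
g=-36
while g>-44:
    g-=.8
    bot.line_to(tcp_for(g,dy=1.6,z=189.4),velocity=30)
    fx,fy,fz,pen=st(f"g{g:.1f}")
    if fx>8: break
zz("side",(250,175,320,225),11,"j1");zz("top",(300,185,350,225),15,"j1t",1.8)
E
```

```text
g-36.8 45.77 fx 1.1 fy 0.1 fz 2.5 pen 36.81 z 189.44 y 1.62 m [ 0.62 -0.49 -0.  ] 13.3
g-37.6 46.02 fx 0.8 fy 0.6 fz 2.6 pen 37.59 z 189.43 y 1.59 m [ 0.63 -0.54 -0.04] 13.33
g-38.4 46.27 fx 0.9 fy 1.6 fz 2.5 pen 38.44 z 189.45 y 1.62 m [ 0.63 -0.55 -0.07] 13.38
g-39.2 46.52 fx 3.1 fy 1.6 fz 1.9 pen 38.99 z 189.53 y 1.62 m [ 0.64 -0.9  -0.09] 13.9
g-40.0 46.77 fx 4.9 fy 1.9 fz 2.4 pen 39.38 z 189.71 y 1.68 m [ 0.54 -1.84 -0.04] 13.48
g-40.8 47.02 fx 6.9 fy -0.4 fz 1.9 pen 39.63 z 189.9 y 1.68 m [ 0.49 -2.39  0.  ] 13.38
g-41.6 47.27 fx 8.6 fy -0.0 fz 1.7 pen 39.84 z 190.15 y 1.73 m [ 0.45 -2.85 -0.  ] 13.43
```

View pics/j1.png

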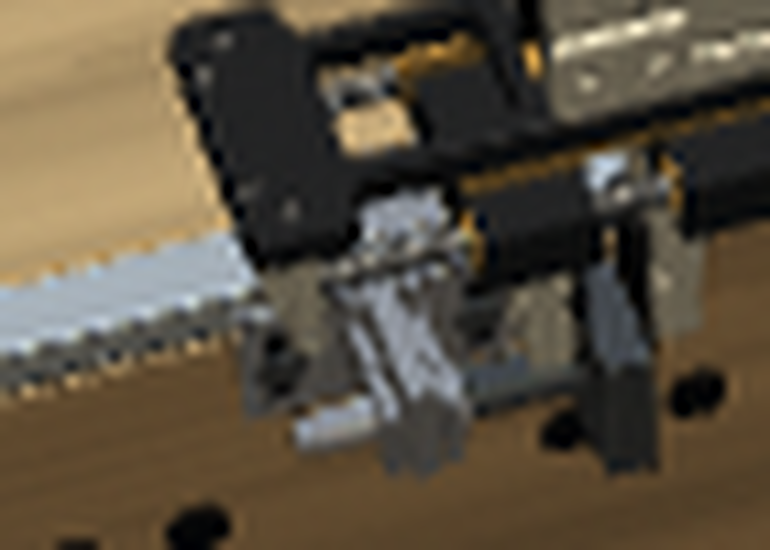

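```bash
python3 - <<'E'
from ins import *
bot.line_to(tcp_for(-40,dy=1.6,z=189.4),velocity=30); st("pre")
bot.move_gripper(29); st("rel")
bot.pause(.2); st("rel2")
zz("side",(250,175,320,225),11,"k0")
p=bot.read_state()["tcp_pos"]
for dz in (8,20):
    bot.line_to(p+[0,0,dz],velocity=60); st(f"up{dz}")
E
```

```text
pre 47.62 fx 5.3 fy -0.3 fz 1.7 pen 39.38 z 189.63 y 1.67 m [ 0.64 -1.84  0.01] 13.27
rel 48.17 fx 0.7 fy -0.1 fz 1.0 pen 40.78 z 189.0 y 1.39 m [ 0.11 -0.31 -0.01] 28.9
rel2 48.37 fx 0.2 fy -0.9 fz 0.9 pen 40.63 z 189.06 y 1.42 m [ 0.07  0.02 -0.02] 28.98
up8 48.7 fx -0.3 fy -1.2 fz 1.4 pen 40.3 z 197.84 y 1.54 m [0.01 0.07 0.  ] 28.86
up20 49.05 fx -0.1 fy -1.0 fz 1.7 pen 40.19 z 209.8 y 1.56 m [ 0.    0.15 -0.03] 29.25
```

View pics/k0.png

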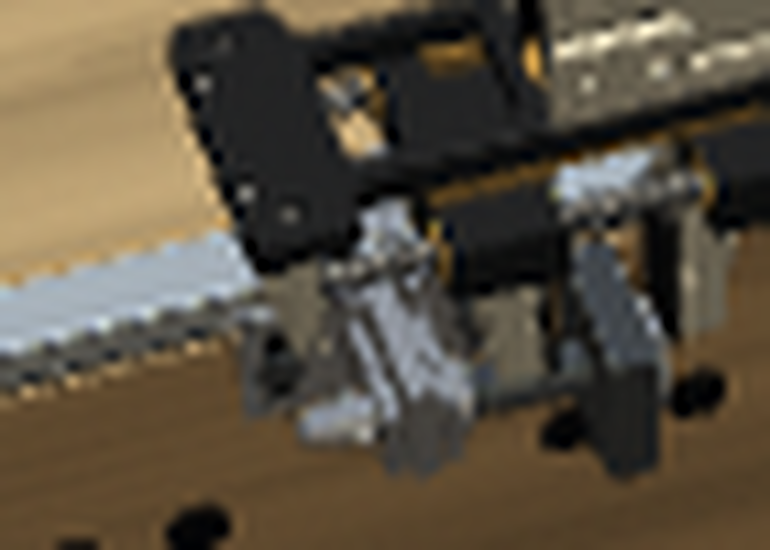

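```bash
python3 - <<'E'
from ins import *
p=bot.read_state()["tcp_pos"]
bot.line_to(p+[0,0,110],velocity=200)
bot.line_to(p+[-20,120,170],velocity=250)
s=bot.read_state();print(s["t"])
zz("side",(250,175,320,225),11,"m1");zz("top",(300,190,350,230),15,"m1t",1.8);zz("side",(180,100,400,260),3.6,"m1w")
E
```

```text
50.4417
```

View pics/m1.png

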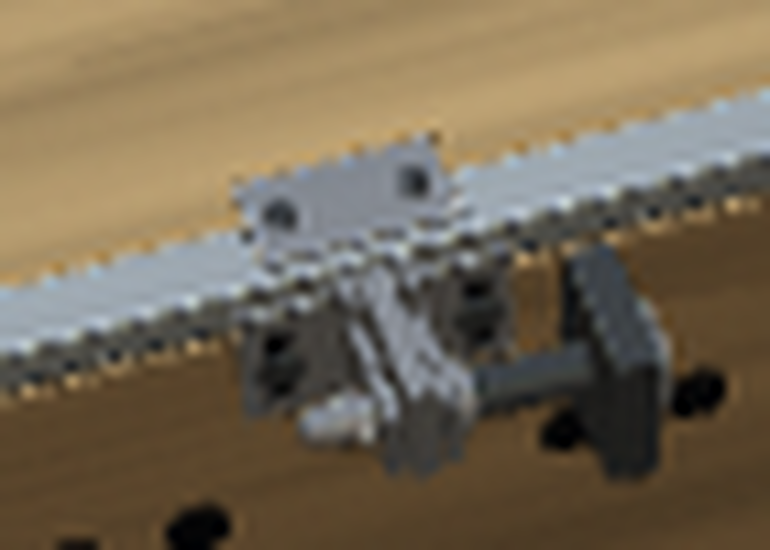

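View pics/m1t.png

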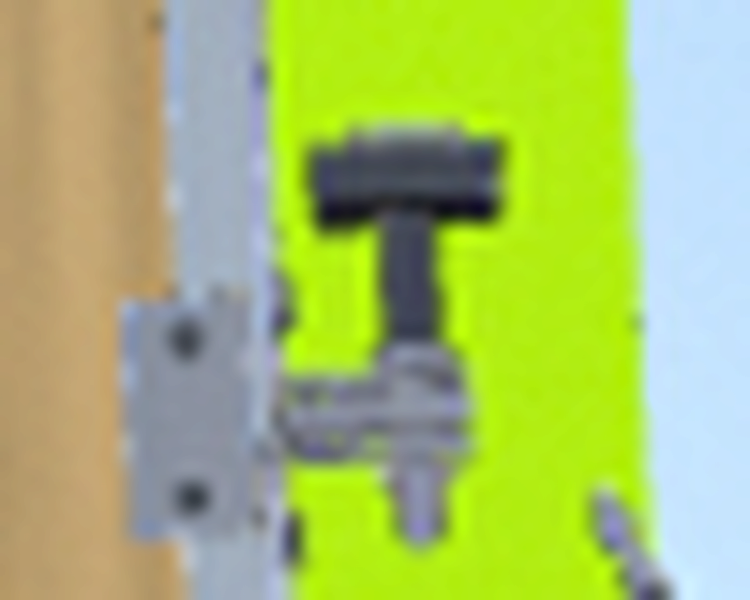

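View pics/m1w.png

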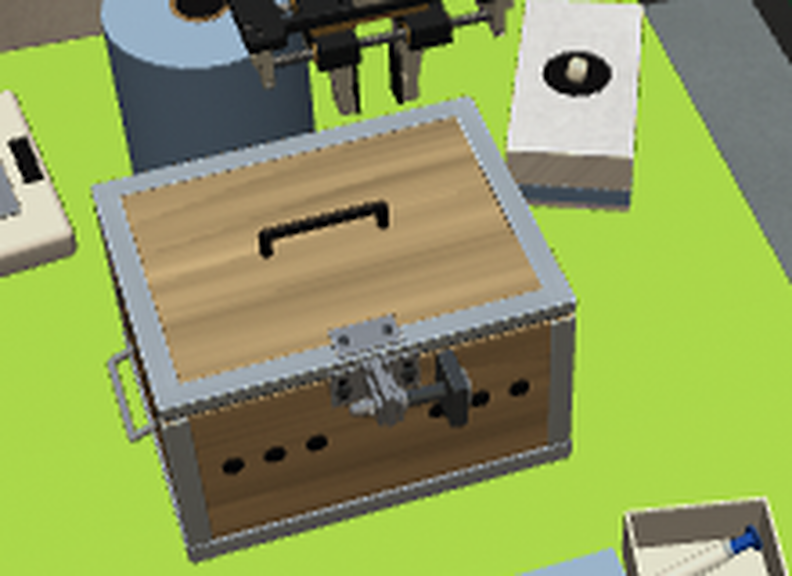

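```bash
python3 - <<'E'
import cv2,numpy as np
I={n:cv2.imread(f"pics/{n}.png") for n in("j1","k0","m1")}
t=[cv2.resize(I[n][380:490,270:690],None,fx=1.85,fy=1.85,interpolation=cv2.INTER_CUBIC) for n in I]
cv2.imwrite("pics/cmp.png",np.vstack(t)[:600])
g={n:cv2.cvtColor(I[n],cv2.COLOR_BGR2GRAY).astype(np.float32) for n in I}
for a,b in(("j1","k0"),("j1","m1"),("k0","m1")):
  for nm,(x0,y0,x1,y1) in {"head":(590,390,670,480),"nose":(285,400,345,460)}.items():
    T=g[a][y0:y1,x0:x1];S=g[b][y0-15:y1+15,x0-15:x1+15]
    m=cv2.matchTemplate(S,T,cv2.TM_CCOEFF_NORMED);_,v,_,l=cv2.minMaxLoc(m);print(a,b,nm,np.array(l)-15,round(v,3))
E
```

```text
j1 k0 head [1 1] 0.959
j1 k0 nose [ 7 -8] 0.927
j1 m1 head [2 5] 0.936
j1 m1 nose [  9 -10] 0.938
k0 m1 head [1 4] 0.969
k0 m1 nose [-1 -1] 0.97
```

View pics/cmp.png

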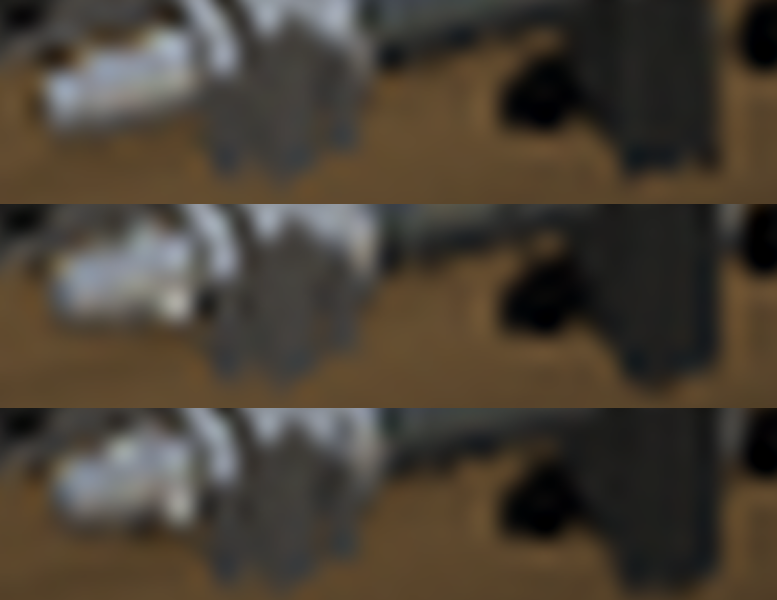

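```bash
python3 - <<'E'
from ins import *
bot.move_gripper(0,force=20)
base=tcp_for(-39,dy=1.6,z=189.4)
zt=base[2]+7.8
A=base-N*(7+21+16); A[2]=zt
bot.move_ptp(A+[0,0,90],OV)
bot.line_to(A,velocity=120)
f1=np.mean([F() for _ in range(3)],axis=0)
s=bot.read_state();print(s["t"],s["tcp_pos"]-A,s["width"],f1)
zz("side",(265,165,335,215),11,"n1")
E
```

```text
52.875 [0.63872846 0.32622771 1.09667062] 0.363526216893912 [-0.334173    0.28124829 -0.14006025]
```

View pics/n1.png

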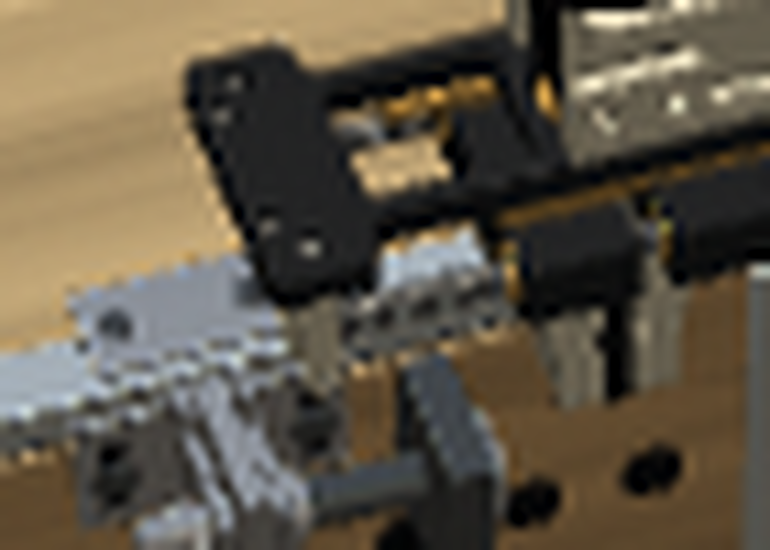

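```bash
python3 - <<'E'
from ins import *
base=tcp_for(-39,dy=1.6,z=189.4)
A=base-N*(7+21+16); A[2]=base[2]+7.8-4.3
bot.line_to(A,velocity=60)
f1=np.mean([F() for _ in range(4)],axis=0)
k=0
while k<24:
    k+=2 if k<8 else 1
    bot.line_to(A+N*k,velocity=50)
    s=bot.read_state();f=s["contact_force"]-f1;print(k,(f@-N).round(1),(f[2]).round(1),((s["tcp_pos"]-A)@N).round(2),(s["tcp_pos"]-A)[2].round(2))
    if f@-N>3.2: break
print(s["t"])
zz("side",(250,175,320,225),11,"n2")
E
```

```text
2 0.0 -1.2 2.06 0.16
4 -0.4 0.2 4.09 0.11
6 0.4 -0.3 6.07 0.07
8 -0.2 1.1 8.09 0.04
9 -0.2 -0.1 9.03 0.0
10 -0.6 0.0 10.04 -0.0
11 0.7 0.6 11.03 0.04
12 -0.6 -0.6 12.03 0.05
13 0.2 -0.1 13.04 0.02
14 0.1 -0.7 14.03 0.02
15 -0.0 -0.9 15.06 0.0
16 0.7 -0.9 16.06 -0.0
17 0.3 0.1 17.05 0.03
18 0.3 -0.0 18.0 0.07
19 0.3 -0.7 18.83 0.12
20 1.7 0.2 19.52 0.33
21 4.4 1.2 20.17 0.55
57.425
```

View pics/n2.png

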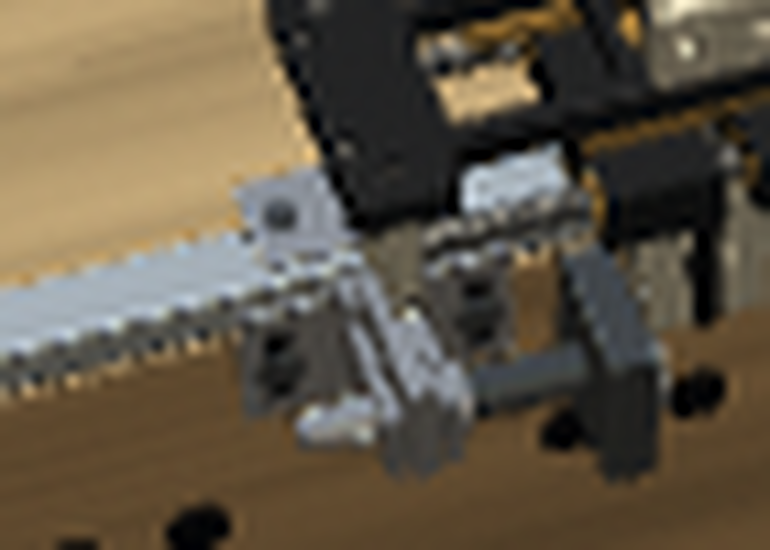

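```bash
python3 - <<'E'
from ins import *
p=bot.read_state()["tcp_pos"]
f0_=F()
q=tcp_for(-39,dy=1.6,z=189.4)-N*44; q[2]+=3.5
bot.line_to(q+N*21.8,velocity=30);st("push")
bot.line_to(q+N*14,velocity=50);st("back")
bot.line_to(q+[30,0,120],velocity=220)
s=bot.read_state();print(s["t"],s["contact_force"])
zz("side",(250,175,320,225),11,"p1");zz("top",(300,190,350,230),15,"p1t",1.8)
import cv2
I={n:cv2.cvtColor(cv2.imread(f"pics/{n}.png"),cv2.COLOR_BGR2GRAY) for n in("j1","m1","n2","p1")}
for a,b in(("m1","n2"),("m1","p1"),("j1","p1")):
  for nm,(x0,y0,x1,y1) in {"head":(590,390,670,480),"nose":(285,400,345,460)}.items():
    m=cv2.matchTemplate(I[b][y0-15:y1+15,x0-15:x1+15],I[a][y0:y1,x0:x1],cv2.TM_CCOEFF_NORMED);_,v,_,l=cv2.minMaxLoc(m);print(a,b,nm,np.array(l)-15,round(v,3))
E
```

```text
push 57.73 fx 6.3 fy 0.0 fz 3.6 pen 15.54 z 193.65 y 1.73 m [ 0.14 -2.13  0.02] 0.24
back 58.03 fx -0.5 fy -0.4 fz 1.2 pen 9.95 z 191.89 y 1.41 m [ 0.01  0.1  -0.01] 0.21
58.7667 [-0.41554814  0.13844021 -1.56805062]
m1 n2 head [-2 -2] 0.97
m1 n2 nose [-1  3] 0.893
m1 p1 head [0 0] 0.998
m1 p1 nose [0 0] 1.0
j1 p1 head [2 5] 0.937
j1 p1 nose [  9 -10] 0.939
```

View pics/p1.png

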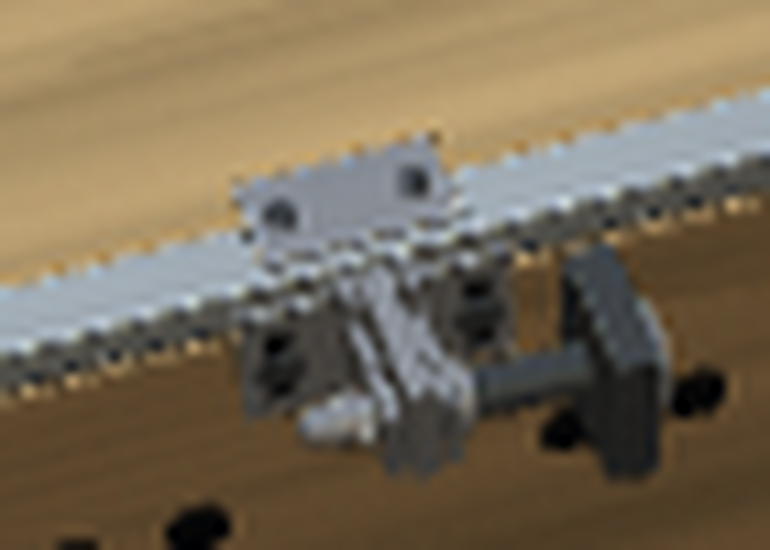

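View pics/p1t.png

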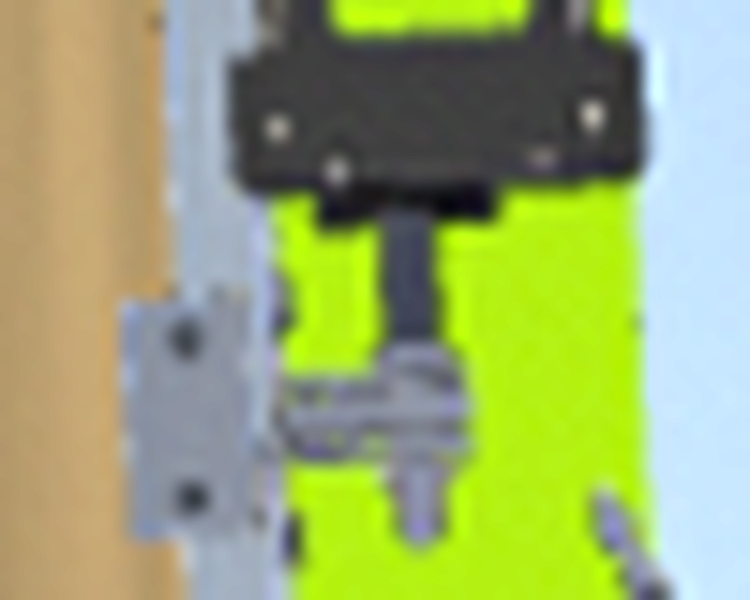

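```bash
python3 - <<'E'
from plant import bot
print(bot.read_state()["t"]);print(bot.close_job())
E
```

```text
58.8667
the job is handed in; nothing more can be done
None
```

The lid is shut and locked with the ball-lock pin, and I handed the job in at 58.9 s with the gripper clear of everything.

**What I did:**
- **Lid:** I pressed it onto its gasket with about 5–6 N at most.
- **Pin:** I gripped the large dark pin with the button flush (width about 13.4 mm, grip set to 60 N, the gripper's limit).
- **Drawing down:** The nose went into the near eye and I drew the lid down with a light push, but I overshot the keeper hole by a few millimetres, to about 11 N vertical. On the way back up the nose dropped in.
- **Insertion:** I eased the pin through at mostly under 5 N, until the collar stopped dead where expected at about 39 mm. The push there reached 8.6 N. Then I let go.

**Last checks:**
- **Locked:** The pictures show the nose out beyond the far plate with the balls standing out behind it. The button looks sprung out, and the lid is held down.
- **Collar:** After release the pin sagged slightly in its holes, and the images suggested an axial shift of about 1 mm. I nudged the head at about 6 N: it felt a firm stop, and the pin came back to the same spot. So I take the collar to be home, though the images resolve it only to about 1 mm.
- **Disagreement:** The fingertips behaved as if about 30 mm short of the reported tool point, so I set heights by touch and picture instead.
- **Other things:** I did not touch them, but I made no separate before-and-after check of their positions.

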